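Stow the stock tray under its riser and lock the keeper

ROBOT

A 6-joint arm with a two-finger parallel gripper is mounted at the origin on a cart in front of the work surface, level with it; the furniture and walls round the work are solid. World frame = base frame: x ahead of the robot, y to its left, z up, the work surface at z = 0. Lengths are in m, angles in rad, forces in N, time in s.
With the tool pointing down it reaches from about 0.3 to 0.875 m from the base axis. Payload 6.4 kg.
Tool frame: the origin (TCP) lies midway between the tips of the shut fingers; the grasp point (between the pads) lies 19 mm behind it; z points along the fingers, y is the line along which they close (so a half turn about z gives the same grasp; the last joint's range is limited). The gripper opens to 85 mm and grips with 20 to 120 N. Pads are 22 mm wide; open, the fingers measure 114 mm over their backs; the gripper's body (76 mm by 85 mm) begins 54 mm behind the grasp point. The pads swing forward as they close: fully open they stand 13 mm farther back than shut.
Start: joints at [-0.206, 0.181, 1.607, -0, 1.354, -0.206], TCP at [0.575, 0, 0.231] pointing down, gripper open.
Joint ranges: [-2.99, 2.99], [-0.89, 2.07], [0.3, 2.58], [-1.14, 4.28], [0, 2.63], [-3.12, 3.12]. Speed limits (rad/s): [2.57, 2.57, 3.01, 3.14, 3.14, 3.14].

INTERFACE

Orientations are given as a unit quaternion [w, x, y, z].
In Python, from plant import bot gives the robot as it stands.
- The arm moves only by the tool servo_tool, never from a script. Its argument "series" is a list of rows, each an object of numbers: "x", "y", "z": the shift along the world's x, y, z in mm; "wx", "wy", "wz": the turn, a rotation vector about the world's x, y, z in rad. In form: [{"x": .., "y": .., "z": .., "wx": .., "wy": .., "wz": ..}, ...]. A call has 1 to 10 rows; each row is the pose to reach, as a shift and turn from the pose commanded when the call began; what a row does not reach only later rows make up. A row lasts 1/12 s, in which the tool goes at most 41.7 mm and 7.16 degrees, less where a joint would pass 70% of its speed; a pose out of reach is approached as far as the arm can. A call with a gripper value outside its range is refused whole. "claw" is the opening, from -1 (shut) to 1 (fully open), set as the call begins (left out, the last holds). The fingers move at their own pace and stop on an object; the grip force is fixed at half the most. Time passes only in rows, so rows that repeat a pose let the fingers close. It gives the time, the measured TCP pose, the force, the opening and the grip force at its end, in the units of the state.
- bot.read_state(): the state, without advancing time (a new reading comes with each control period).
- bot.grab_frame(name): name is "scene" or "side" or "wrist"; returns a dict with "img" (400x640x3 uint8, blue, green, red), "range_z" (400x640 float32, m along the optical axis (not along the pixel's ray), 0 where there is no reading), "intrinsics" (3x3 intrinsics, pixels), "D" ([k1, k2, p1, p2, k3] as OpenCV has them; the pictures are not rectified), "T" (4x4, takes a point from camera to world coordinates); the wrist camera has in their place "T_tool_cam" (4x4, takes a point from camera to tool coordinates, whose origin is the TCP and whose axes are the flange's). Camera axes: x right, y down, z forward; pixel columns grow to the right and rows downward; lengths in m; the calibration is good to about 2 mm. A picture is of the moment at which its call begins: read the wrist's pose just before it.
- bot.hand_in(): hands the job in; it is judged then, once.
Trained networks look in the newest picture that a camera, given by its name, has taken for a name from the list of things; names that differ only in an ending like _2 or _b are one class to them, and where a whole thing is asked for, a point or a joint stands for the part that bears it (a point fixed in the world has none). Each returns a list of dicts, best first, with "confidence" (0 to 1); they miss things now and then, are a little off and sometimes report something else, mostly with a low value. They report only what shows in the picture. A call takes as long as a camera call. They do not tell look-alikes from the thing itself.
- bot.boxes_of(query, camera): "position" ([column, row] in pixels, amid what is visible of it).
- bot.place_of(query, camera): "position" ([column, row] in pixels: a listed point, or the origin of a listed thing).
The state is a dict: "clock": time; "joint_positions": joint angles; "dq": joint speeds; "effort": joint torques, N m; "position": TCP position; "ee_rot": TCP orientation; "wrist_force": force on the tool from outside, world axes, zero at the start; "ft_torque": the same for the moment, N m; "finger_gap": opening from 0.0 (shut) to 1.0 (fully open); "gripper_force": force on a finger pad.
Only numpy, scipy, OpenCV 4.12 (cv2) and the standard library are available. Lean on these libraries where they do the work, as an engineer would, in place of code of your own. Each camera call takes 0.05 s, during which the arm holds its last target. There are 200 camera calls.

TASK

The packing table is about to be moved, so stow the small cartons: take the tape measure out of the aluminium tray and leave it on the table clear of the tray (it is too tall for the bay), lay every flat wide carton and every squarish carton flat on the tray's floor in one layer, then slide the tray fully home into the bay under the grey riser, its front flush with the riser's front. Then swing the keeper arm across the tray's front until the set screw in its collar squarely faces the flat of the post, and press the screw's lever down clockwise until it is tight. Leave the other things on the table where they are.

Things in the scene. Friction and masses are not known exactly. Their poses are not given: they have to be found in the camera images.
- riser: Grey steel riser fixed to the table, 194 deep (x) x 218 wide x 64 high; marker, bottle and label roll stand on its rear half. Its bay, open only at the front, is 208 wide, 58 high, 188 deep, with no floor: the tray slides on the table. Origin: centre of the bay's mouth at table height, in the front face; +x is the way in. Lips 18 high flare outward 16 mm ahead of the mouth. Place and yaw vary.
- post_top (a point): Top of the keeper's post on its axis, 68 mm above the table: an upright 20 mm post fixed to the riser's front left corner, at (-12, +131) mm in the riser's frame, with a milled flat that looks to the riser's front (-x).
- tray: Loose aluminium tray, 188 deep (x) x 204 wide x 42 high outside, walls and floor 4 thick, 0.24 to 0.42 kg, flat underside. Origin: centre of its underside. +x side goes in first, 2 mm play each side; its back meets the bay's rear wall when its front is flush. An upright black grip stands on its front: 12 thick (y), reaching 49 mm ahead of the front wall, 22 to 60 mm high.
- tray_front (a point): Middle of the tray's front wall (its outer face), at the underside: (-94, 0, 0) mm in the tray's frame. Axes as tray.
- tray_grip (a point): Top of the upright grip, 30 mm ahead of the tray's front wall: (-124, 0, 60) mm in the tray's frame. Axes as tray.
- tape_measure: Yellow pocket tape measure, 36 (x) x 71 (y) x 62 high, 0.2 kg, standing in the tray at the start; grasp across its 36 mm. Origin: centre of its underside. Free table for it lies to the right of the riser, behind the tape dispenser.
- soap_a: Flat wide carton, 56 (x) x 80 (y) x 30 high, about 0.1 kg; grasp across 56. Origin: centre of its underside. It may be absent.
- soap_b: Another carton just like soap_a. It may be absent.
- clip_a: Squarish carton, 61 (x) x 60 (y) x 36 high, about 0.07 kg. Origin: centre of its underside. It may be absent.
- clip_b: Another carton just like clip_a. It may be absent.
- keeper (a joint): Keeper: steel collar on the post (38 across, 24 to 46 mm high) with an arm 88 mm long from the post axis, 8 thick, 28 to 42 mm high. 0: set screw squarely faces the flat, arm parallel to the riser's front, 8 mm before the tray. Grows clockwise from above as the arm swings out (1.57: straight to the robot); can pass 0 until it meets the tray. Stays where left: 0.2 N m of friction.
- keeper_pin (a point): Top of the upright black pin at the end of the keeper's arm: 12 mm thick, its top 75 mm above the table, standing 33 mm above the arm. At keeper angle 0 it is 80 mm to the right (-y of the riser) and 8 mm to the front (-x) of the post axis. Pinch or push it and follow the arc about the post.
- lever (a joint): Lever of the set screw. 0: loose, slanting 0.9 rad up to the right as seen facing the screw head; grows clockwise as its end is pressed down. 1.2: tight, hard against its stop, 0.3 rad below level. It starts between 0 and 0.12. Friction 0.13 N m: some 3 to 5 N pressed on its end turn it. It stays where left.
- lever_end (a point): Centre of the 13 mm ball at the end of the lever (9 mm thick), 58 mm from the screw's axis. The screw runs level, 35 mm above the table, radially through the collar; the lever swings in the upright plane 38 mm from the post axis, in front of the collar when the keeper is at 0.
- hair_brush: Black hair brush lying along y, 58 x 220 x 26; a bystander near the front edge.
- cream_tube: Cream tube lying along y, 47 x 156 x 31; a bystander behind the cartons. Further fixed things: a tape dispenser 101 mm high right of the tray, a bag sealer up to 190 mm high behind the tube, a drawer unit 155 high at the far right, a tape roll behind the dispenser, scissors near the front edge.
- calculator: Calculator lying flat, 115 x 68 x 14; a bystander behind the cartons.
There are look-alikes about, which are no part of the job. What is shaped like the clip_a but turquoise is not meant.

How it is judged:
On the way, in this order (a step that is already met when the one before it is completed fails the run):
1. the tape measure stands on the table clear of the tray and every carton lies flat on the tray's floor (x of soap_a in the frame of tray between -0.08 and 0.08 m and y of soap_a in the frame of tray between -0.09 and 0.09 m and z of each of soap_a, soap_b, clip_a, clip_b in the frame of tray below 0.045 m and angle between the z axis of each of soap_a, soap_b, clip_a, clip_b and the z axis of tray, either way round below 0.2 rad and x of soap_b in the frame of tray between -0.08 and 0.08 m and y of soap_b in the frame of tray between -0.09 and 0.09 m and x of clip_a in the frame of tray between -0.08 and 0.08 m and y of clip_a in the frame of tray between -0.09 and 0.09 m and x of clip_b in the frame of tray between -0.08 and 0.08 m and y of clip_b in the frame of tray between -0.09 and 0.09 m and horizontal distance between tape_measure and tray above 0.125 m and height (world z) of tape_measure between -0.01 and 0.03 m), for 0.2 s.
2. the tray is fully home in the bay, its front flush with the riser's front (x of soap_a in the frame of tray between -0.08 and 0.08 m and y of soap_a in the frame of tray between -0.09 and 0.09 m and z of each of soap_a, soap_b, clip_a, clip_b in the frame of tray below 0.045 m and angle between the z axis of each of soap_a, soap_b, clip_a, clip_b and the z axis of tray, either way round below 0.2 rad and x of soap_b in the frame of tray between -0.08 and 0.08 m and y of soap_b in the frame of tray between -0.09 and 0.09 m and x of clip_a in the frame of tray between -0.08 and 0.08 m and y of clip_a in the frame of tray between -0.09 and 0.09 m and x of clip_b in the frame of tray between -0.08 and 0.08 m and y of clip_b in the frame of tray between -0.09 and 0.09 m and x of tray_front in the frame of riser between -0.005 and 0.006 m and y of tray_front in the frame of riser between -0.006 and 0.006 m and angle between the x axis of tray and the x axis of riser, either way round below 0.05 rad), for 0.2 s.
3. the keeper arm is across the tray's front and the set screw faces the flat, the tray still home (value of joint keeper between -0.1 and 0.1 rad and x of tray_front in the frame of riser between -0.005 and 0.006 m and y of tray_front in the frame of riser between -0.006 and 0.006 m and angle between the x axis of tray and the x axis of riser, either way round below 0.05 rad), for 0.2 s.
4. the lever is pressed down tight with the screw facing the flat (all of step 3 and value of joint lever above 1.1 rad), for 0.2 s.
At the end, for the whole second after the job is handed in: Cartons flat on the tray floor (0.2 rad); tape measure on the table, over 125 mm from the tray's centre; tray home: flush within 5 mm, centred within 6 mm, square within 0.05 rad; keeper within 0.1 rad of 0; lever above 1.1 rad; all at rest (all of step 1 and all of step 4 and linear speed of each of soap_a, soap_b, clip_a, clip_b, tray, tape_measure below 0.02 m/s); the robot touches nothing.
It fails at once if the hair brush, the cream tube or the calculator is pushed more than 50 mm from its place (distance of any of hair_brush, cream_tube, calculator from where it was at the start of the episode above 0.05 m).
Of soap_a, soap_b, clip_a, clip_b only 2 to 4 are there at a start; the rules pass over those that are not, and their reading is None.
At some moment in a run one of soap_a, soap_b, clip_a, clip_b may be knocked a few centimetres aside while the robot is not near it.
Once in a run the grip may slacken for a moment while it holds something.
It also fails if it takes over 210 s, if anything falls off the work surface, if the arm or the gripper's body presses on something with over 40 N, if the wrist force passes 120 N, or if a joint passes its speed limit or range.

## Working session

There is one attempt and no reset: what is moved stays moved. The work goes in short steps, Python scripts to look and compute and a tool call to move; the robot and the scene stay as the last step left them, time stands still between calls to the robot, and variables do not carry over. Pictures are saved under pics/ and viewed, at most 14 in all, crops included, and the job is handed in when it is done.

Besides the shell and the picture viewer there is one more tool, called as name([rows], argument=value, ...), one row to a line, values as JSON. servo_tool: Moves the arm, as the interface text tells. Its arguments: {"type":"object","properties":{"series":{"type":"array"},"claw":{"type":"number"}},"required":["series"]}

```bash
ls; mkdir -p pics; cat > h.py <<'E'
import numpy as np, cv2
from plant import bot
from scipy.spatial.transform import Rotation as R
def camT(f,st=None):
    if "T" in f: return np.array(f["T"])
    st=st or bot.read_state(); q=st["ee_rot"]
    T=np.eye(4); T[:3,:3]=R.from_quat([q[1],q[2],q[3],q[0]]).as_matrix(); T[:3,3]=st["position"]
    return T@np.array(f["T_tool_cam"])
def ray(f,T,uv):
    p=cv2.undistortPoints(np.array([[uv]],float),np.array(f["intrinsics"]),np.array(f["D"]))[0,0]
    return T[:3,3],T[:3,:3]@np.array([p[0],p[1],1.])
def at_z(f,T,uv,z):
    o,d=ray(f,T,uv); return o+d*(z-o[2])/d[2]
def cloud(f,T):
    r=f["range_z"]; v,u=np.mgrid[0:r.shape[0],0:r.shape[1]]
    p=cv2.undistortPoints(np.stack([u,v],-1).reshape(-1,1,2).astype(float),np.array(f["intrinsics"]),np.array(f["D"])).reshape(r.shape+(2,))
    P=np.concatenate([p*r[...,None],r[...,None]],-1)@T[:3,:3].T+T[:3,3]
    P[r<=0]=np.nan; return P
E
python3 - <<'E'
from h import *
print(bot.read_state())
for c in ["scene","side"]:
    f=bot.grab_frame(c); cv2.imwrite(f"pics/{c}0.png",f["img"]); T=camT(f); P=cloud(f,T)
    np.save(f"{c}0.npy",P)
    print(c,T[:3,3].round(3))
    for q in ["riser","post_top","tray","tray_front","tray_grip","tape_measure","soap_a","clip_a","keeper_pin","lever_end","calculator","cream_tube"]:
        for d in bot.place_of(q,c)[:4]:
            u=d["position"]; z={"post_top":.068,"tray_grip":.06,"keeper_pin":.075,"lever_end":.07}.get(q,0)
            print(q,round(d["confidence"],2),np.round(u),at_z(f,T,u,z).round(3))
E
```

```text
pics
{'clock': 0.0, 'joint_positions': array([-2.06293876e-01,  1.81535074e-01,  1.60802737e+00, -1.79484848e-05,
        1.35381135e+00, -2.06295398e-01]), 'dq': array([ 1.05095307e-03, -1.53764781e-03, -1.12957296e-03,  3.46793123e-05,
        8.04579064e-04,  3.07128175e-04]), 'effort': array([ 3.41415571e-04, -4.44869328e+01, -3.51340663e+01, -2.51131587e-04,
        9.11703974e-03,  3.43231875e-05]), 'position': array([5.74433456e-01, 1.33877303e-04, 2.30378161e-01]), 'ee_rot': array([-7.40572020e-04,  7.07104591e-01,  7.07108411e-01, -4.94720114e-04]), 'wrist_force': array([ 0.57293256, -0.19794898, -0.15774855]), 'ft_torque': array([ 0.00130017,  0.03237385, -0.00597895]), 'gripper_force': 0.0, 'finger_gap': 0.9988640748025724}
scene [-0.309 -0.78   1.289]
riser 0.73 [276. 158.] [0.667 0.26  0.   ]
post_top 0.37 [277. 162.] [0.601 0.184 0.068]
tray 0.66 [263. 175.] [0.542 0.224 0.   ]
tray_front 0.72 [249. 186.] [0.447 0.222 0.   ]
tray_grip 0.73 [245. 180.] [0.424 0.216 0.06 ]
tray_grip 0.7 [328. 231.] [ 0.441 -0.251  0.06 ]
tape_measure 0.69 [261. 171.] [0.554 0.253 0.   ]
s
[... 643 characters left out ...]
post_top 0.62 [200. 255.] [0.641 0.371 0.068]
post_top 0.29 [248. 263.] [0.492 0.309 0.068]
tray 0.57 [259. 261.] [0.532 0.222 0.   ]
tray_front 0.89 [278. 276.] [0.43  0.245 0.   ]
tray_grip 0.93 [287. 260.] [0.41  0.223 0.06 ]
tray_grip 0.37 [258. 263.] [0.474 0.287 0.06 ]
soap_a 0.63 [334. 221.] [ 0.464 -0.125  0.   ]
soap_a 0.55 [345. 207.] [ 0.483 -0.239  0.   ]
clip_a 0.69 [278. 276.] [0.431 0.244 0.   ]
clip_a 0.67 [366. 199.] [ 0.449 -0.343  0.   ]
clip_a 0.65 [311. 237.] [0.472 0.01  0.   ]
keeper_pin 0.8 [210. 265.] [0.571 0.394 0.075]
lever_end 0.55 [196. 263.] [0.619 0.408 0.07 ]
calculator 0.48 [349. 181.] [ 0.589 -0.44   0.   ]
cream_tube 0.45 [326. 202.] [ 0.571 -0.231  0.   ]
```

```bash
python3 - <<'E'
import cv2,numpy as np
a=cv2.imread("pics/scene0.png"); b=cv2.imread("pics/side0.png")
cv2.imwrite("pics/a1.png",cv2.resize(a[110:350,200:520],(800,600),interpolation=cv2.INTER_CUBIC))
cv2.imwrite("pics/b1.png",cv2.resize(b[140:320,170:410],(800,600),interpolation=cv2.INTER_CUBIC))
E
```

```text
(no output)
```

View pics/a1.png

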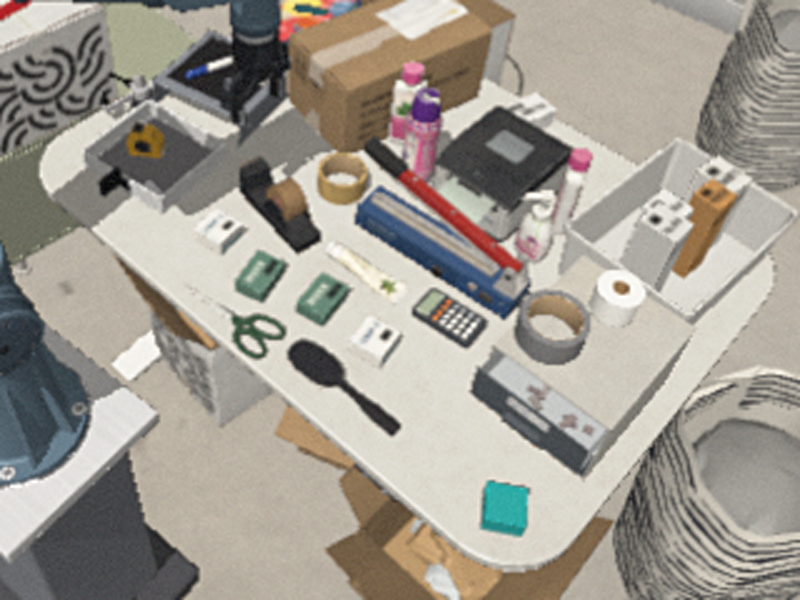

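View pics/b1.png

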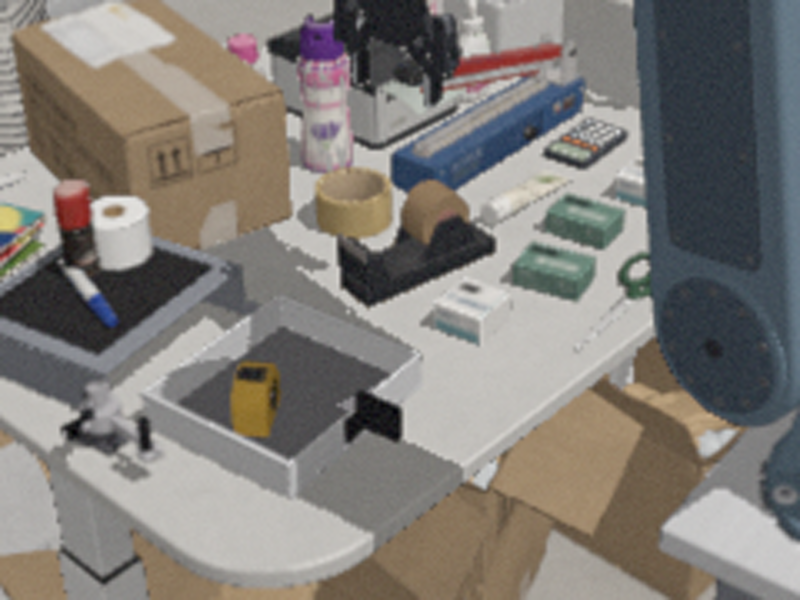

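The scene shows two green cartons at crop (260,275) and (322,297), which are the soaps. The white squarish cartons at (218,230) and (375,340) are the clips. The turquoise box at (505,507) is the look-alike and is not meant. The tape measure is in the tray at (146,140), and the keeper is at the riser's left front.

```bash
python3 - <<'E'
from h import *
f=bot.grab_frame("wrist"); T=camT(f); cv2.imwrite("pics/w0.png",f["img"])
print(np.array(f["T_tool_cam"]).round(3), np.array(f["intrinsics"]).round(0).tolist()); print(T.round(3))
print([at_z(f,T,u,0).round(2) for u in [(0,0),(639,0),(0,399),(639,399)]])
# depth-based top rectangles from the fixed cameras
for c in ["scene","side"]:
    P=np.load(f"{c}0.npy")
    def rect(cx,cy,r,z0,z1,n):
        m=(np.hypot(P[...,0]-cx,P[...,1]-cy)<r)&(P[...,2]>z0)&(P[...,2]<z1)
        q=P[m]
        if len(q)<8: print(c,n,len(q)); return
        (c0,s,a)=cv2.minAreaRect((q[:,:2]*1000).astype(np.float32))
        print(c,n,len(q),"c",np.round(c0),"s",np.round(s),"a",round(a,1),"z",np.median(q[:,2]).round(3))
    rect(.483,-.238,.055,.022,.036,"soap1"); rect(.462,-.128,.055,.022,.036,"soap2")
    rect(.46,-.345,.05,.028,.042,"clip1"); rect(.478,.01,.05,.028,.042,"clip2")
    rect(.54,.23,.06,.05,.072,"tape"); rect(.665,.245,.18,.058,.068,"riser")
    rect(.54,.23,.15,.036,.046,"tray")
E
```

```text
[[ 0.    -0.957 -0.289  0.073]
 [ 1.     0.    -0.     0.   ]
 [ 0.    -0.289  0.957 -0.144]
 [ 0.     0.     0.     1.   ]] [[279.0, 0.0, 320.0], [0.0, 279.0, 199.0], [0.0, 0.0, 1.0]]
[[ 1.     0.    -0.     0.575]
 [ 0.    -0.957 -0.289  0.073]
 [-0.     0.289 -0.957  0.375]
 [ 0.     0.     0.     1.   ]]
[array([0.2, 0.2, 0. ]), array([0.95, 0.2 , 0.  ]), array([-0.  , -0.42,  0.  ]), array([ 1.15, -0.42,  0.  ])]
scene soap1 214 c [ 478. -230.] s [87. 58.] a 5.7 z 0.03
scene soap2 195 c [ 448. -117.] s [85. 57.] a 11.4 z 0.03
scene clip1 198 c [ 461. -349.] s [62. 61.] a 3.7 z 0.035
scene clip2 153 c [474.   5.] s [64. 67.] a 2.0 z 0.034
scene tape 75 c [546. 259.] s [42. 52.] a 45.5 z 0.06
scene riser 506 c [678. 270.] s [244. 297.] a 74.7 z 0.064
scene tray 235 c [517. 249.] s [241. 252.] a 1.5 z 0.041
side soap1 172 c [ 475. -224.] s [80. 61.] a 5.2 z 0.031
side soap2 190 c [ 447. -110.] s [81. 64.] a 9.1 z 0.031
side clip1 53 c [ 480. -334.] s [29. 67.] a 30.4 z 0.035
side clip2 197 c [471.   9.] s [63. 67.] a 4.6 z 0.036
side tape 114 c [543. 269.] s [36. 52.] a 33.6 z 0.061
side riser 1418 c [685. 274.] s [249. 310.] a 72.1 z 0.065
side tray 495 c [516. 233.] s [242. 210.] a 2.1 z 0.041
```

servo_tool([
  {"x": -10,"y": 35,"z": 15},
  {"x": -20,"y": 70,"z": 30},
  {"x": -30,"y": 105,"z": 45},
  {"x": -40,"y": 140,"z": 60},
  {"x": -45,"y": 175,"z": 75},
  {"x": -45,"y": 210,"z": 90},
  {"x": -45,"y": 240,"z": 100},
  {"x": -45,"y": 250,"z": 100},
  {"x": -45,"y": 250,"z": 100},
  {"x": -45,"y": 250,"z": 100},
], claw=1)

```text
validation failed for argument at $.se...
```

```bash
python3 - <<'E'
from h import *
f=bot.grab_frame("wrist"); T=camT(f); cv2.imwrite("pics/w1.png",f["img"]); np.save("w1P.npy",cloud(f,T)); print(bot.read_state()["position"])
Z={"post_top":.068,"tray_grip":.06,"keeper_pin":.075,"lever_end":.08}
for q in ["riser","post_top","tray","tray_front","tray_grip","tape_measure","clip_a","keeper_pin","lever_end"]:
    for d in bot.place_of(q,"wrist")[:2]:
        u=d["position"]; print(q,round(d["confidence"],2),np.round(u),at_z(f,T,u,Z.get(q,0)).round(3))
E
```

```text
[5.75008643e-01 2.70161753e-06 2.31266246e-01]
tray_front 0.64 [315. 324.] [ 0.567 -0.251  0.   ]
clip_a 0.79 [238. 167.] [0.464 0.006 0.   ]
```

View pics/w1.png

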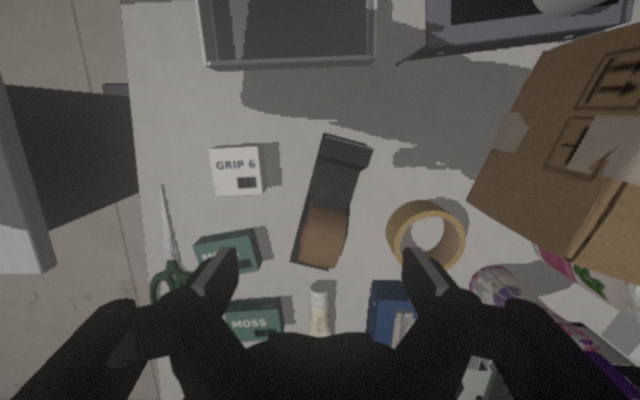

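The move was refused, so this is still the starting view: clip at (237,170), soaps at (228,252) and (250,320), dispenser at (335,200). I'll write out every key in each row.

servo_tool([
  {"x": -45,"y": 250,"z": 100,"wx": 0,"wy": 0,"wz": 0},
  {"x": -45,"y": 250,"z": 100,"wx": 0,"wy": 0,"wz": 0},
  {"x": -45,"y": 250,"z": 100,"wx": 0,"wy": 0,"wz": 0},
  {"x": -45,"y": 250,"z": 100,"wx": 0,"wy": 0,"wz": 0},
  {"x": -45,"y": 250,"z": 100,"wx": 0,"wy": 0,"wz": 0},
  {"x": -45,"y": 250,"z": 100,"wx": 0,"wy": 0,"wz": 0},
  {"x": -45,"y": 250,"z": 100,"wx": 0,"wy": 0,"wz": 0},
  {"x": -45,"y": 250,"z": 100,"wx": 0,"wy": 0,"wz": 0},
  {"x": -45,"y": 250,"z": 100,"wx": 0,"wy": 0,"wz": 0},
  {"x": -45,"y": 250,"z": 100,"wx": 0,"wy": 0,"wz": 0},
], claw=1)

```text
clock: 2.68
position: [0.5299, 0.2495, 0.3306]
ee_rot: [-0.0, 0.707, 0.707, -0.001]
wrist_force: [-0.2, -0.1, -0.6]
finger_gap: 0.997
gripper_force: 0.0
```

```bash
python3 - <<'E'
from h import *
f=bot.grab_frame("wrist"); T=camT(f); cv2.imwrite("pics/w2.png",f["img"]); np.save("w2P.npy",cloud(f,T)); print(bot.read_state()["position"])
Z={"post_top":.068,"tray_grip":.06,"keeper_pin":.075,"lever_end":.08}
for q in ["riser","post_top","tray","tray_front","tray_grip","tape_measure","clip_a","keeper_pin","lever_end"]:
    for d in bot.place_of(q,"wrist")[:2]:
        u=d["position"]; print(q,round(d["confidence"],2),np.round(u),at_z(f,T,u,Z.get(q,0)).round(3))
E
```

```text
[0.52996226 0.24897298 0.33037193]
riser 0.76 [403. 166.] [0.673 0.239 0.   ]
post_top 0.74 [403.  78.] [0.642 0.371 0.068]
tray 0.64 [325. 169.] [0.539 0.233 0.   ]
tray_front 0.74 [323. 169.] [0.536 0.234 0.   ]
tray_front 0.59 [269. 173.] [ 0.443  0.227 -0.   ]
tray_grip 0.97 [244. 183.] [0.415 0.223 0.06 ]
tape_measure 0.62 [328. 154.] [0.543 0.259 0.   ]
clip_a 0.65 [289. 285.] [0.469 0.003 0.   ]
keeper_pin 0.87 [343.  63.] [0.561 0.387 0.075]
lever_end 0.67 [381.  39.] [0.607 0.414 0.08 ]
```

View pics/w2.png

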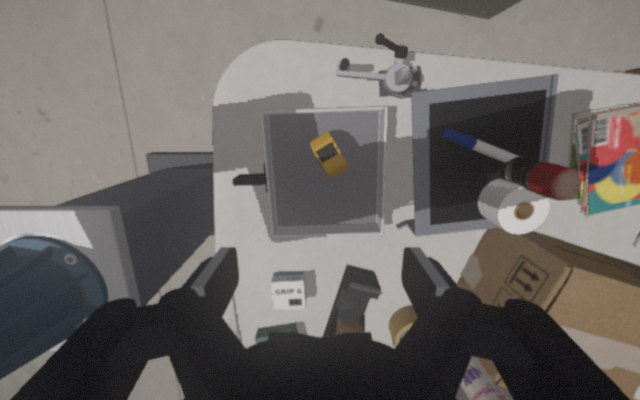

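```bash
cat > fit.py <<'E'
from h import *
def line(q,ax,side,lo,hi,n=25):
    # edge: extreme along axis 1-ax per bin of axis ax
    B=np.linspace(lo,hi,n+1); o=[]
    for a,b in zip(B[:-1],B[1:]):
        s=q[(q[:,ax]>=a)&(q[:,ax]<b)]
        if len(s)>2: o.append(((a+b)/2, np.percentile(s[:,1-ax],2 if side<0 else 98)))
    o=np.array(o)
    for _ in range(4):
        k=np.polyfit(o[:,0],o[:,1],1); r=o[:,1]-np.polyval(k,o[:,0]); o=o[abs(r)<=max(.0015,1.5*r.std())]
    return k,len(o),r.std()
E
python3 - <<'E'
from fit import *
P=np.load("w2P.npy"); img=cv2.imread("pics/w2.png"); hsv=cv2.cvtColor(img,cv2.COLOR_BGR2HSV)
m=(hsv[...,0]>12)&(hsv[...,0]<32)&(hsv[...,1]>120)&(P[...,2]>.055)&(P[...,1]>.12)
m[:100]=0
q=P[m]; q=q[np.hypot(q[:,0]-.54,q[:,1]-.255)<.06]
c,s,a=cv2.minAreaRect((q[:,:2]*1000).astype(np.float32)); print("tape",len(q),np.round(c),np.round(s),a,np.percentile(q[:,2],[5,50,95]).round(3))
z=P[...,2]; ok=np.isfinite(z)
q=P[ok&(z>.059)&(z<.069)&(P[...,0]>.6)&(P[...,1]<.35)]
print("riser front x(y)",line(q,1,-1,.17,.33),)
k=line(q,0,1,.68,.76); print("riser left y(x)",k); print("riser right",line(q,0,-1,.70,.80))
q=P[ok&(z>.034)&(z<.046)&(P[...,0]<.65)&(P[...,0]>.42)&(P[...,1]>.1)&(P[...,1]<.35)]
print("tray back x(y)",line(q[q[:,0]>.6],1,1,.15,.31)); print("tray front x(y)",line(q[q[:,0]<.47],1,-1,.25,.31),line(q[q[:,0]<.47],1,-1,.15,.2))
print("tray left y(x)",line(q[q[:,1]>.28],0,1,.46,.61)); print("tray right",line(q[q[:,1]<.16],0,-1,.46,.61))
E
```

```text
tape 457 [555. 258.] [49. 79.] 61.039649963378906 [0.056 0.063 0.066]
riser front x(y) (array([-0.10639898,  0.6966703 ]), 25, np.float64(0.00045618103187230466))
riser left y(x) (array([-0.00100532,  0.34757851]), 25, np.float64(0.0005464075288731804))
riser right (array([0.09173671, 0.08104578]), 23, np.float64(0.0007192664763805335))
tray back x(y) (array([-0.03234016,  0.63917056]), 25, np.float64(0.000467453799409618))
tray front x(y) (array([-0.04040802,  0.45475612]), 25, np.float64(0.0004992593081956429)) (array([-0.0309722 ,  0.45257737]), 25, np.float64(0.00048142514903277956))
tray left y(x) (array([0.03510273, 0.31281518]), 25, np.float64(0.0003661379423800772))
tray right (array([0.0360911 , 0.10833551]), 24, np.float64(0.0007057345897589387))
```

```bash
python3 - <<'E'
from fit import *
P=np.load("w2P.npy"); z=P[...,2]; ok=np.isfinite(z)
img=cv2.imread("pics/w2.png"); hsv=cv2.cvtColor(img,cv2.COLOR_BGR2HSV)
d=np.hypot(P[...,0]-.545,P[...,1]-.258)
for lo,hi in [(.059,.068),(.03,.068)]:
    q=P[ok&(z>lo)&(z<hi)&(d<.06)]
    c,s,a=cv2.minAreaRect((q[:,:2]*1000).astype(np.float32)); C=np.cov(q[:,:2].T); w,v=np.linalg.eigh(C)
    print(len(q),np.round(c),np.round(s),a,"mean",q.mean(0).round(3),"sd",np.sqrt(w).round(4),"axis",np.degrees(np.arctan2(v[1,1],v[0,1])))
q=P[ok&(z>.059)&(z<.069)&(P[...,0]>.62)]
print("left",line(q,0,1,.70,.82)); print("right",line(q,0,-1,.70,.80)); print("front",line(q,1,-1,.16,.345))
for nm,c0,r,lo in [("post",(.643,.375),.03,.06),("pin",(.561,.387),.02,.065)]:
    q=P[ok&(z>lo)&(z<.082)&(np.hypot(P[...,0]-c0[0],P[...,1]-c0[1])<r)]
    print(nm,len(q),q.mean(0).round(3) if len(q) else 0, np.ptp(q[:,:2],axis=0).round(3) if len(q) else 0, np.percentile(q[:,2],[5,50,95]).round(3) if len(q) else 0)
cv2.imwrite("pics/w2c.png",cv2.resize(img[20:180,240:440],(800,640),interpolation=cv2.INTER_CUBIC)[:600])
E
```

```text
573 [544. 263.] [34. 44.] 31.986173629760742 mean [0.544 0.263 0.064] sd [0.0097 0.0122] axis 124.30356749363195
921 [544. 261.] [36. 67.] 31.432479858398438 mean [0.543 0.265 0.059] sd [0.01   0.0188] axis 121.73072145932618
left (array([0.13169223, 0.26207076]), 25, np.float64(0.0004621071180906232))
right (array([0.09491616, 0.07891012]), 21, np.float64(0.0006277470515126602))
front (array([-0.10653355,  0.69664549]), 25, np.float64(0.0004526288962497584))
post 207 [0.643 0.371 0.068] [0.028 0.034] [0.063 0.069 0.071]
pin 77 [0.562 0.387 0.075] [0.012 0.011] [0.069 0.076 0.077]
```

View pics/w2c.png

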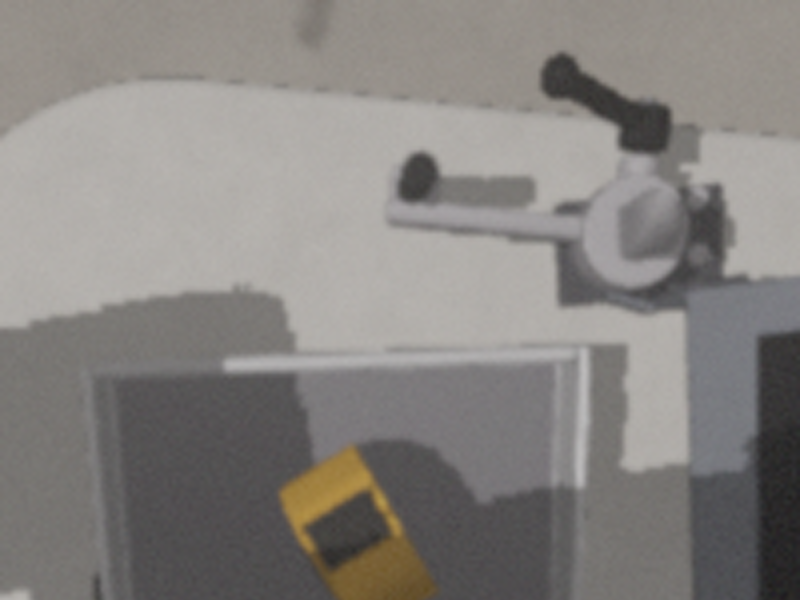

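The crop shows the keeper arm swung out toward the robot, with its pin at about (.562,.387) and the post at (.643,.371), so the keeper stands at roughly 1.77. The tape measure is at (.544,.262), with its 36 mm axis about 32° from world x.

servo_tool([
  {"x": 14,"y": 12,"z": -200,"wx": 0,"wy": 0,"wz": 0.55},
  {"x": 14,"y": 12,"z": -200,"wx": 0,"wy": 0,"wz": 0.55},
  {"x": 14,"y": 12,"z": -200,"wx": 0,"wy": 0,"wz": 0.55},
  {"x": 14,"y": 12,"z": -200,"wx": 0,"wy": 0,"wz": 0.55},
  {"x": 14,"y": 12,"z": -200,"wx": 0,"wy": 0,"wz": 0.55},
  {"x": 14,"y": 12,"z": -200,"wx": 0,"wy": 0,"wz": 0.55},
  {"x": 14,"y": 12,"z": -200,"wx": 0,"wy": 0,"wz": 0.55},
  {"x": 14,"y": 12,"z": -200,"wx": 0,"wy": 0,"wz": 0.55},
])

```text
clock: 3.85
position: [0.5454, 0.2623, 0.1336]
ee_rot: [0.001, 0.489, 0.872, 0.001]
wrist_force: [0.6, 0.1, 0.2]
finger_gap: 1.002
gripper_force: 0.0
```

```bash
python3 - <<'E'
from h import *
# height map from start clouds, 1 cm cells, x .56-.80, y -.14 .. .16
A=np.concatenate([np.load(f"{c}.npy").reshape(-1,3) for c in ["scene0","side0","w2P","w1P"]])
A=A[np.isfinite(A).all(1)]
print("     "+" ".join(f"{y*1000:4.0f}" for y in np.arange(.15,-.15,-.02)))
for x in np.arange(.58,.82,.02):
    o=[]
    for y in np.arange(.15,-.15,-.02):
        q=A[(abs(A[:,0]-x)<.01)&(abs(A[:,1]-y)<.01)&(A[:,2]<.3)]
        o.append("   ." if len(q)<3 else f"{np.percentile(q[:,2],85)*1000:4.0f}")
    print(f"{x*1000:4.0f}",*o)
E
```

```text
150  130  110   90   70   50   30   10  -10  -30  -50  -70  -90 -110 -130
 580    7   45    2    3    2   65   63   31   31   84  101  103   99   32   25
 600    7   45    2    3    3   67   64   40   31   76   97  102  100   25    2
 620    7   45    2    2    2   65   65  297  298   31   35    3    3    3    3
 640   43   39    2    2    2    3   63  299  300    2    3    3    3    3    3
 660    2    3    2    3    2    2    3    3    3    3    3    3   32    3    3
 680   66   44    2    2    3    2    2    3    3    2   45   49   50   50    3
 700   66   45    2    2    2    2    2    2    3    3   49    2    3    7   48
 720   66    2    2    2    2    2    2    2    3   35   50    3    3    3   46
 740   66    2    2    2    2    3    2    2    2    2   50   38    3   47   49
 760   66    2    2    2    3    2    2    2    3    2    3   49   49   50    3
 780   66    2    2    2    2    3    3  150  166  171  162    3    3    3    3
 800   66    2    2    2  147  160  170  178  179  178  177    3    3    3    3
```

servo_tool([
  {"x": 0,"y": 0,"z": -30,"wx": 0,"wy": 0,"wz": 0},
  {"x": -1,"y": 0,"z": -60,"wx": 0,"wy": 0,"wz": 0},
  {"x": -1,"y": 0,"z": -85,"wx": 0,"wy": 0,"wz": 0},
  {"x": -1,"y": 0,"z": -100,"wx": 0,"wy": 0,"wz": 0},
  {"x": -1,"y": 0,"z": -106,"wx": 0,"wy": 0,"wz": 0},
  {"x": -1,"y": 0,"z": -106,"wx": 0,"wy": 0,"wz": 0},
], claw=1)

```text
clock: 4.35
position: [0.5441, 0.2622, 0.0267]
ee_rot: [0.001, 0.489, 0.872, 0.001]
wrist_force: [0.8, -0.5, 0.5]
finger_gap: 1.002
gripper_force: 0.0
```

servo_tool([
  {"x": 0,"y": 0,"z": 0,"wx": 0,"wy": 0,"wz": 0},
  {"x": 0,"y": 0,"z": 0,"wx": 0,"wy": 0,"wz": 0},
  {"x": 0,"y": 0,"z": 0,"wx": 0,"wy": 0,"wz": 0},
  {"x": 0,"y": 0,"z": 0,"wx": 0,"wy": 0,"wz": 0},
  {"x": 0,"y": 0,"z": 0,"wx": 0,"wy": 0,"wz": 0},
  {"x": 0,"y": 0,"z": 0,"wx": 0,"wy": 0,"wz": 0},
  {"x": 0,"y": 0,"z": 0,"wx": 0,"wy": 0,"wz": 0},
  {"x": 0,"y": 0,"z": 0,"wx": 0,"wy": 0,"wz": 0},
], claw=-1)

```text
clock: 5.02
position: [0.5443, 0.2624, 0.0269]
ee_rot: [0.001, 0.489, 0.873, 0.001]
wrist_force: [0.0, 0.5, 6.8]
finger_gap: 0.392
gripper_force: 60.8
```

servo_tool([
  {"x": 0,"y": 0,"z": 20,"wx": 0,"wy": 0,"wz": 0},
  {"x": 0,"y": 0,"z": 45,"wx": 0,"wy": 0,"wz": 0},
  {"x": 0,"y": 0,"z": 75,"wx": 0,"wy": 0,"wz": 0},
  {"x": 0,"y": 0,"z": 105,"wx": 0,"wy": 0,"wz": 0},
  {"x": 0,"y": 0,"z": 130,"wx": 0,"wy": 0,"wz": 0},
  {"x": 0,"y": 0,"z": 130,"wx": 0,"wy": 0,"wz": 0},
])

```text
clock: 5.52
position: [0.5463, 0.263, 0.1616]
ee_rot: [0.004, 0.488, 0.873, 0.003]
wrist_force: [1.5, -0.2, -0.2]
finger_gap: 0.385
gripper_force: 60.3
```

servo_tool([
  {"x": 160,"y": -212,"z": 0,"wx": 0,"wy": 0,"wz": -0.55},
  {"x": 160,"y": -212,"z": 0,"wx": 0,"wy": 0,"wz": -0.55},
  {"x": 160,"y": -212,"z": 0,"wx": 0,"wy": 0,"wz": -0.55},
  {"x": 160,"y": -212,"z": 0,"wx": 0,"wy": 0,"wz": -0.55},
  {"x": 160,"y": -212,"z": 0,"wx": 0,"wy": 0,"wz": -0.55},
  {"x": 160,"y": -212,"z": 0,"wx": 0,"wy": 0,"wz": -0.55},
  {"x": 160,"y": -212,"z": 0,"wx": 0,"wy": 0,"wz": -0.55},
  {"x": 160,"y": -212,"z": 0,"wx": 0,"wy": 0,"wz": -0.55},
  {"x": 160,"y": -212,"z": 0,"wx": 0,"wy": 0,"wz": -0.55},
  {"x": 160,"y": -212,"z": 0,"wx": 0,"wy": 0,"wz": -0.55},
])

```text
clock: 6.35
position: [0.7017, 0.0509, 0.1537]
ee_rot: [-0.001, 0.707, 0.707, -0.001]
wrist_force: [-1.4, 0.7, -2.0]
finger_gap: 0.385
gripper_force: 60.2
```

servo_tool([
  {"x": 0,"y": 0,"z": -30,"wx": 0,"wy": 0,"wz": 0},
  {"x": 0,"y": 0,"z": -60,"wx": 0,"wy": 0,"wz": 0},
  {"x": 0,"y": 0,"z": -90,"wx": 0,"wy": 0,"wz": 0},
  {"x": 0,"y": 0,"z": -115,"wx": 0,"wy": 0,"wz": 0},
  {"x": 0,"y": 0,"z": -125,"wx": 0,"wy": 0,"wz": 0},
  {"x": 0,"y": 0,"z": -130,"wx": 0,"wy": 0,"wz": 0},
  {"x": 0,"y": 0,"z": -130,"wx": 0,"wy": 0,"wz": 0},
])

```text
clock: 6.93
position: [0.7021, 0.0514, 0.025]
ee_rot: [-0.001, 0.707, 0.708, -0.001]
wrist_force: [0.6, 0.4, -1.6]
finger_gap: 0.392
gripper_force: 60.5
```

servo_tool([
  {"x": 0,"y": 0,"z": -3,"wx": 0,"wy": 0,"wz": 0},
  {"x": 0,"y": 0,"z": -3,"wx": 0,"wy": 0,"wz": 0},
  {"x": 0,"y": 0,"z": -3,"wx": 0,"wy": 0,"wz": 0},
])

```text
clock: 7.18
position: [0.704, 0.0501, 0.0237]
ee_rot: [0.001, 0.707, 0.707, 0.001]
wrist_force: [0.1, 0.6, -1.1]
finger_gap: 0.392
gripper_force: 60.5
```

servo_tool([
  {"x": 0,"y": 0,"z": 0,"wx": 0,"wy": 0,"wz": 0},
  {"x": 0,"y": 0,"z": 0,"wx": 0,"wy": 0,"wz": 0},
  {"x": 0,"y": 0,"z": 0,"wx": 0,"wy": 0,"wz": 0},
  {"x": 0,"y": 0,"z": 0,"wx": 0,"wy": 0,"wz": 0},
  {"x": 0,"y": 0,"z": 20,"wx": 0,"wy": 0,"wz": 0},
  {"x": 0,"y": 0,"z": 60,"wx": 0,"wy": 0,"wz": 0},
  {"x": 0,"y": 0,"z": 100,"wx": 0,"wy": 0,"wz": 0},
  {"x": 0,"y": 0,"z": 140,"wx": 0,"wy": 0,"wz": 0},
  {"x": 0,"y": 0,"z": 180,"wx": 0,"wy": 0,"wz": 0},
  {"x": 0,"y": 0,"z": 200,"wx": 0,"wy": 0,"wz": 0},
], claw=1)

```text
clock: 8.02
position: [0.7053, 0.0498, 0.2294]
ee_rot: [0.003, 0.707, 0.707, 0.003]
wrist_force: [1.3, -0.4, 0.9]
finger_gap: 1.0
gripper_force: 0.0
```

servo_tool([
  {"x": -230,"y": -190,"z": 135,"wx": 0,"wy": 0,"wz": 0},
  {"x": -230,"y": -190,"z": 135,"wx": 0,"wy": 0,"wz": 0},
  {"x": -230,"y": -190,"z": 135,"wx": 0,"wy": 0,"wz": 0},
  {"x": -230,"y": -190,"z": 135,"wx": 0,"wy": 0,"wz": 0},
  {"x": -230,"y": -190,"z": 135,"wx": 0,"wy": 0,"wz": 0},
  {"x": -230,"y": -190,"z": 135,"wx": 0,"wy": 0,"wz": 0},
  {"x": -230,"y": -190,"z": 135,"wx": 0,"wy": 0,"wz": 0},
  {"x": -230,"y": -190,"z": 135,"wx": 0,"wy": 0,"wz": 0},
  {"x": -230,"y": -190,"z": 135,"wx": 0,"wy": 0,"wz": 0},
  {"x": -230,"y": -190,"z": 135,"wx": 0,"wy": 0,"wz": 0},
])

```text
clock: 8.85
position: [0.4726, -0.1413, 0.359]
ee_rot: [0.002, 0.708, 0.706, 0.001]
wrist_force: [-0.0, 0.6, 0.5]
finger_gap: 1.002
gripper_force: 0.0
```

```bash
cat >> fit.py <<'E'
def carton(P,cx,cy,h,r=.055):
    d=np.hypot(P[...,0]-cx,P[...,1]-cy)
    with np.errstate(invalid="ignore"): q=P[np.isfinite(P[...,2])&(abs(P[...,2]-h)<.006)&(d<r)]
    if len(q)<20: return len(q)
    c,s,a=cv2.minAreaRect((q[:,:2]*1000).astype(np.float32))
    return len(q),"c",np.round(c,1),"s",np.round(s),"a",round(a,1),"mean",(q.mean(0)*1000).round(1)
E
python3 - <<'E'
from fit import *
f=bot.grab_frame("wrist"); T=camT(f); cv2.imwrite("pics/w3.png",f["img"]); P=cloud(f,T); np.save("w3P.npy",P); print(bot.read_state()["position"],bot.read_state()["clock"])
for n,x,y,h in [("soap1",.477,-.228,.03),("soap2",.448,-.114,.03),("clip1",.461,-.349,.036),("clip2",.473,.006,.036)]: print(n,carton(P,x,y,h))
for q in ["soap_a","clip_a"]:
    for d in bot.place_of(q,"wrist")[:3]: print(q,round(d["confidence"],2),np.round(d["position"]),at_z(f,T,d["position"],0).round(3))
g=bot.grab_frame("scene"); A=cloud(g,camT(g))
q=A[(abs(A[...,0]-.702)<.05)&(abs(A[...,1]-.05)<.05)&(A[...,2]>.03)]; print("tape",len(q),q.mean(0).round(3),q[:,2].max().round(3))
E
```

```text
[ 0.47299856 -0.14032942  0.35788527] 8.9
soap1 (1352, 'c', array([ 475.7, -226.8]), 's', array([80., 56.]), 'a', 4.8, 'mean', array([ 475.8, -225.3,   30.9]))
soap2 (1610, 'c', array([ 445.1, -113.9]), 's', array([80., 56.]), 'a', 10.9, 'mean', array([ 445.2, -113.3,   31.1]))
clip1 (932, 'c', array([ 459.5, -345.9]), 's', array([60., 61.]), 'a', 5.1, 'mean', array([ 459.5, -344.2,   35.8]))
clip2 (1721, 'c', array([471. ,   7.7]), 's', array([60., 61.]), 'a', 2.9, 'mean', array([470.8,   7.9,  36. ]))
soap_a 0.83 [306. 145.] [ 0.45  -0.118  0.   ]
soap_a 0.68 [319. 202.] [ 0.473 -0.223  0.   ]
clip_a 0.82 [316. 259.] [ 0.467 -0.344  0.   ]
clip_a 0.67 [463.  43.] [0.704 0.045 0.   ]
clip_a 0.58 [317.  67.] [0.47  0.008 0.   ]
tape 113 [0.701 0.042 0.049] 0.069
```

View pics/w3.png

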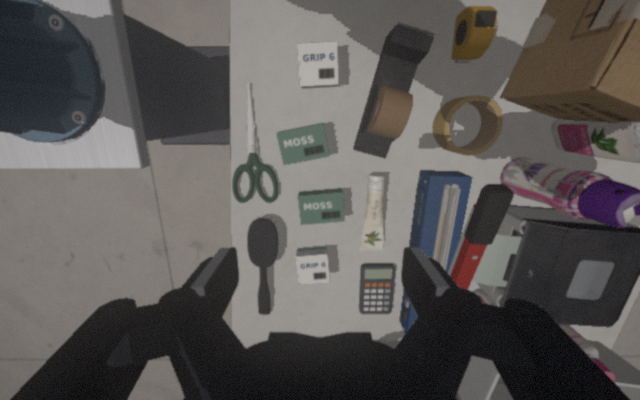

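The wrist view shows the soaps (MOSS) at (303,145) and (321,206), and the clips (GRIP 6) at (318,64) and (312,267). The tape measure stands on the table at (475,33). Next is the first soap, at (.476,-.227) with its long axis at +4.8°.

servo_tool([
  {"x": 3,"y": -87,"z": -200,"wx": 0,"wy": 0,"wz": 1.654},
  {"x": 3,"y": -87,"z": -200,"wx": 0,"wy": 0,"wz": 1.654},
  {"x": 3,"y": -87,"z": -200,"wx": 0,"wy": 0,"wz": 1.654},
  {"x": 3,"y": -87,"z": -200,"wx": 0,"wy": 0,"wz": 1.654},
  {"x": 3,"y": -87,"z": -200,"wx": 0,"wy": 0,"wz": 1.654},
  {"x": 3,"y": -87,"z": -200,"wx": 0,"wy": 0,"wz": 1.654},
  {"x": 3,"y": -87,"z": -200,"wx": 0,"wy": 0,"wz": 1.654},
  {"x": 3,"y": -87,"z": -200,"wx": 0,"wy": 0,"wz": 1.654},
  {"x": 3,"y": -87,"z": -200,"wx": 0,"wy": 0,"wz": 1.654},
  {"x": 3,"y": -87,"z": -200,"wx": 0,"wy": 0,"wz": 1.654},
], claw=0.9)

```text
clock: 9.88
position: [0.4762, -0.2257, 0.1558]
ee_rot: [-0.001, 0.156, 0.988, 0.001]
wrist_force: [0.2, -0.4, -0.4]
finger_gap: 0.953
gripper_force: 0.0
```

servo_tool([
  {"x": 0,"y": 0,"z": 0,"wx": 0,"wy": 0,"wz": 0.404},
  {"x": 0,"y": 0,"z": 0,"wx": 0,"wy": 0,"wz": 0.404},
  {"x": 0,"y": 0,"z": 0,"wx": 0,"wy": 0,"wz": 0.404},
  {"x": 0,"y": 0,"z": 0,"wx": 0,"wy": 0,"wz": 0.404},
  {"x": 0,"y": 0,"z": 0,"wx": 0,"wy": 0,"wz": 0.404},
  {"x": 0,"y": 0,"z": 0,"wx": 0,"wy": 0,"wz": 0.404},
])

```text
clock: 10.38
position: [0.4762, -0.226, 0.1564]
ee_rot: [-0.001, -0.042, 0.999, 0.001]
wrist_force: [0.2, -0.1, -0.6]
finger_gap: 0.953
gripper_force: 0.0
```

```bash
python3 - <<'E'
from fit import *
s=bot.read_state(); print(s["position"],s["clock"],R.from_quat(np.roll(s["ee_rot"],-1)).as_matrix().round(3)[:,1], s["joint_positions"].round(2))
E
```

```text
[ 0.47624827 -0.22598797  0.15638361] 10.3833 [-0.083  0.997  0.001] [-0.67  0.16  1.79  0.    1.19 -2.32]
```

servo_tool([
  {"x": 0,"y": -1,"z": -40,"wx": 0,"wy": 0,"wz": 0},
  {"x": 0,"y": -1,"z": -80,"wx": 0,"wy": 0,"wz": 0},
  {"x": 0,"y": -1,"z": -115,"wx": 0,"wy": 0,"wz": 0},
  {"x": 0,"y": -1,"z": -135,"wx": 0,"wy": 0,"wz": 0},
  {"x": 0,"y": -1,"z": -145,"wx": 0,"wy": 0,"wz": 0},
  {"x": 0,"y": -1,"z": -149,"wx": 0,"wy": 0,"wz": 0},
  {"x": 0,"y": -1,"z": -149,"wx": 0,"wy": 0,"wz": 0},
])

```text
clock: 10.97
position: [0.4761, -0.2277, 0.0079]
ee_rot: [-0.0, -0.042, 0.999, 0.0]
wrist_force: [0.7, 0.2, 0.9]
finger_gap: 0.949
gripper_force: 0.0
```

servo_tool([
  {"x": 0,"y": 0,"z": 0,"wx": 0,"wy": 0,"wz": 0},
  {"x": 0,"y": 0,"z": 0,"wx": 0,"wy": 0,"wz": 0},
  {"x": 0,"y": 0,"z": 0,"wx": 0,"wy": 0,"wz": 0},
  {"x": 0,"y": 0,"z": 0,"wx": 0,"wy": 0,"wz": 0},
  {"x": 0,"y": 0,"z": 0,"wx": 0,"wy": 0,"wz": 0},
  {"x": 0,"y": 0,"z": 0,"wx": 0,"wy": 0,"wz": 0},
], claw=-1)

```text
clock: 11.47
position: [0.4775, -0.2291, 0.0104]
ee_rot: [0.002, -0.042, 0.999, -0.001]
wrist_force: [0.7, 0.3, 5.6]
finger_gap: 0.626
gripper_force: 64.5
```

servo_tool([
  {"x": 0,"y": 0,"z": 20,"wx": 0,"wy": 0,"wz": 0},
  {"x": 0,"y": 0,"z": 50,"wx": 0,"wy": 0,"wz": 0},
  {"x": 0,"y": 0,"z": 90,"wx": 0,"wy": 0,"wz": 0},
  {"x": 0,"y": 0,"z": 130,"wx": 0,"wy": 0,"wz": 0},
  {"x": 0,"y": 0,"z": 165,"wx": 0,"wy": 0,"wz": 0},
  {"x": 0,"y": 0,"z": 165,"wx": 0,"wy": 0,"wz": 0},
])

```text
clock: 11.97
position: [0.4801, -0.2311, 0.1825]
ee_rot: [0.006, -0.042, 0.999, -0.005]
wrist_force: [1.7, -0.3, -1.2]
finger_gap: 0.626
gripper_force: 69.8
```

servo_tool([
  {"x": 109,"y": 416,"z": 0,"wx": 0,"wy": 0,"wz": -0.05},
  {"x": 109,"y": 416,"z": 0,"wx": 0,"wy": 0,"wz": -0.05},
  {"x": 109,"y": 416,"z": 0,"wx": 0,"wy": 0,"wz": -0.05},
  {"x": 109,"y": 416,"z": 0,"wx": 0,"wy": 0,"wz": -0.05},
  {"x": 109,"y": 416,"z": 0,"wx": 0,"wy": 0,"wz": -0.05},
  {"x": 109,"y": 416,"z": 0,"wx": 0,"wy": 0,"wz": -0.05},
  {"x": 109,"y": 416,"z": 0,"wx": 0,"wy": 0,"wz": -0.05},
  {"x": 109,"y": 416,"z": 0,"wx": 0,"wy": 0,"wz": -0.05},
  {"x": 109,"y": 416,"z": 0,"wx": 0,"wy": 0,"wz": -0.05},
  {"x": 109,"y": 416,"z": 0,"wx": 0,"wy": 0,"wz": -0.05},
])

```text
clock: 12.8
position: [0.5817, 0.1773, 0.1736]
ee_rot: [0.0, -0.017, 1.0, -0.0]
wrist_force: [0.9, -0.2, -0.1]
finger_gap: 0.633
gripper_force: 69.7
```

servo_tool([
  {"x": 0,"y": 10,"z": 0,"wx": 0,"wy": 0,"wz": 0},
  {"x": 0,"y": 10,"z": 0,"wx": 0,"wy": 0,"wz": 0},
])

```text
clock: 12.97
position: [0.5813, 0.1884, 0.1733]
ee_rot: [0.0, -0.019, 1.0, 0.0]
wrist_force: [-1.2, 0.5, -0.6]
finger_gap: 0.629
gripper_force: 69.7
```

servo_tool([
  {"x": 3,"y": 0,"z": -40,"wx": 0,"wy": 0,"wz": 0},
  {"x": 3,"y": 0,"z": -80,"wx": 0,"wy": 0,"wz": 0},
  {"x": 3,"y": 0,"z": -115,"wx": 0,"wy": 0,"wz": 0},
  {"x": 3,"y": 0,"z": -140,"wx": 0,"wy": 0,"wz": 0},
  {"x": 3,"y": 0,"z": -152,"wx": 0,"wy": 0,"wz": 0},
  {"x": 3,"y": 0,"z": -158,"wx": 0,"wy": 0,"wz": 0},
  {"x": 3,"y": 0,"z": -158,"wx": 0,"wy": 0,"wz": 0},
])

```text
clock: 13.55
position: [0.5841, 0.184, 0.0158]
ee_rot: [-0.001, -0.016, 1.0, -0.0]
wrist_force: [0.2, 0.1, -0.5]
finger_gap: 0.63
gripper_force: 69.8
```

servo_tool([
  {"x": 0,"y": 0,"z": 0,"wx": 0,"wy": 0,"wz": 0},
  {"x": 0,"y": 0,"z": 0,"wx": 0,"wy": 0,"wz": 0},
  {"x": 0,"y": 0,"z": 0,"wx": 0,"wy": 0,"wz": 0},
  {"x": 0,"y": 0,"z": 0,"wx": 0,"wy": 0,"wz": 0},
  {"x": 0,"y": 0,"z": 20,"wx": 0,"wy": 0,"wz": 0},
  {"x": 0,"y": 0,"z": 55,"wx": 0,"wy": 0,"wz": 0},
  {"x": 0,"y": 0,"z": 95,"wx": 0,"wy": 0,"wz": 0},
  {"x": 0,"y": 0,"z": 135,"wx": 0,"wy": 0,"wz": 0},
  {"x": 0,"y": 0,"z": 155,"wx": 0,"wy": 0,"wz": 0},
  {"x": 0,"y": 0,"z": 155,"wx": 0,"wy": 0,"wz": 0},
], claw=0.65)

```text
clock: 14.38
position: [0.5886, 0.1857, 0.1778]
ee_rot: [0.006, -0.017, 1.0, 0.001]
wrist_force: [0.7, 0.2, 0.5]
finger_gap: 0.825
gripper_force: 0.0
```

```bash
python3 - <<'E'
from fit import *
s=bot.read_state(); print(s["position"],s["clock"],R.from_quat(np.roll(s["ee_rot"],-1)).as_matrix().round(3)[:,1])
for c in ["scene","side"]:
    g=bot.grab_frame(c); P=cloud(g,camT(g))
    for n,x,y,h in [("soap1",.584,.188,.034),("soap2",.445,-.114,.03),("clip1",.46,-.346,.036),("clip2",.471,.008,.036)]: print(c,n,carton(P,x,y,h))
E
```

```text
[0.58863442 0.18566983 0.1777947 ] 14.3833 [-0.034  0.999  0.001]
scene soap1 (156, 'c', array([591.7, 174.7]), 's', array([93., 78.]), 'a', 5.0, 'mean', array([589.6, 180.8,  34.1]))
scene soap2 (204, 'c', array([ 447.6, -116.7]), 's', array([83., 58.]), 'a', 11.1, 'mean', array([ 445.3, -117.8,   29.7]))
scene clip1 (189, 'c', array([ 460.4, -349.3]), 's', array([65., 61.]), 'a', 4.0, 'mean', array([ 459. , -349.8,   35.4]))
scene clip2 (141, 'c', array([474. ,   3.6]), 's', array([64., 65.]), 'a', 4.1, 'mean', array([473.6,   3.2,  35.4]))
side soap1 (312, 'c', array([589.5, 176.6]), 's', array([93., 84.]), 'a', 2.0, 'mean', array([586.6, 187.4,  34.6]))
side soap2 (202, 'c', array([ 445.8, -110.2]), 's', array([84., 65.]), 'a', 7.7, 'mean', array([ 443.9, -108.2,   30.3]))
side clip1 (123, 'c', array([ 459.1, -345.2]), 's', array([61., 71.]), 'a', 6.8, 'mean', array([ 458.1, -341. ,   35.4]))
side clip2 (185, 'c', array([472.2,  12.4]), 's', array([62., 65.]), 'a', 0.7, 'mean', array([470.1,  13.1,  36. ]))
```

servo_tool([
  {"x": -142,"y": -299,"z": -20,"wx": 0,"wy": 0,"wz": 0.155},
  {"x": -142,"y": -299,"z": -20,"wx": 0,"wy": 0,"wz": 0.155},
  {"x": -142,"y": -299,"z": -20,"wx": 0,"wy": 0,"wz": 0.155},
  {"x": -142,"y": -299,"z": -20,"wx": 0,"wy": 0,"wz": 0.155},
  {"x": -142,"y": -299,"z": -20,"wx": 0,"wy": 0,"wz": 0.155},
  {"x": -142,"y": -299,"z": -20,"wx": 0,"wy": 0,"wz": 0.155},
  {"x": -142,"y": -299,"z": -20,"wx": 0,"wy": 0,"wz": 0.155},
  {"x": -142,"y": -299,"z": -20,"wx": 0,"wy": 0,"wz": 0.155},
  {"x": -142,"y": -299,"z": -20,"wx": 0,"wy": 0,"wz": 0.155},
  {"x": -142,"y": -299,"z": -20,"wx": 0,"wy": 0,"wz": 0.155},
], claw=0.9)

```text
clock: 15.32
position: [0.4406, -0.1153, 0.1485]
ee_rot: [-0.001, -0.091, 0.996, 0.001]
wrist_force: [0.0, 1.5, 0.0]
finger_gap: 0.954
gripper_force: 0.0
```

```bash
python3 - <<'E'
from fit import *
s=bot.read_state(); print(s["position"],s["clock"],R.from_quat(np.roll(s["ee_rot"],-1)).as_matrix().round(3)[:,1])
E
```

```text
[ 0.44064357 -0.11526891  0.14851051] 15.3167 [-0.182  0.983  0.002]
```

servo_tool([
  {"x": 4,"y": 1,"z": -40,"wx": 0,"wy": 0,"wz": 0},
  {"x": 4,"y": 1,"z": -80,"wx": 0,"wy": 0,"wz": 0},
  {"x": 4,"y": 1,"z": -110,"wx": 0,"wy": 0,"wz": 0},
  {"x": 4,"y": 1,"z": -128,"wx": 0,"wy": 0,"wz": 0},
  {"x": 4,"y": 1,"z": -136,"wx": 0,"wy": 0,"wz": 0},
  {"x": 4,"y": 1,"z": -138,"wx": 0,"wy": 0,"wz": 0},
  {"x": 4,"y": 1,"z": -138,"wx": 0,"wy": 0,"wz": 0},
])

```text
clock: 15.9
position: [0.4466, -0.112, 0.0119]
ee_rot: [-0.001, -0.095, 0.996, 0.0]
wrist_force: [0.5, -0.4, 0.2]
finger_gap: 0.948
gripper_force: 0.0
```

servo_tool([
  {"x": 0,"y": 0,"z": 0,"wx": 0,"wy": 0,"wz": 0},
  {"x": 0,"y": 0,"z": 0,"wx": 0,"wy": 0,"wz": 0},
  {"x": 0,"y": 0,"z": 0,"wx": 0,"wy": 0,"wz": 0},
  {"x": 0,"y": 0,"z": 0,"wx": 0,"wy": 0,"wz": 0},
  {"x": 0,"y": 0,"z": 0,"wx": 0,"wy": 0,"wz": 0},
  {"x": 0,"y": 0,"z": 0,"wx": 0,"wy": 0,"wz": 0},
], claw=-1)

```text
clock: 16.4
position: [0.448, -0.1135, 0.0141]
ee_rot: [0.001, -0.094, 0.996, -0.001]
wrist_force: [-0.3, 1.3, 4.8]
finger_gap: 0.627
gripper_force: 63.8
```

servo_tool([
  {"x": 0,"y": 0,"z": 20,"wx": 0,"wy": 0,"wz": 0},
  {"x": 0,"y": 0,"z": 50,"wx": 0,"wy": 0,"wz": 0},
  {"x": 0,"y": 0,"z": 90,"wx": 0,"wy": 0,"wz": 0},
  {"x": 0,"y": 0,"z": 130,"wx": 0,"wy": 0,"wz": 0},
  {"x": 0,"y": 0,"z": 160,"wx": 0,"wy": 0,"wz": 0},
  {"x": 0,"y": 0,"z": 160,"wx": 0,"wy": 0,"wz": 0},
])

```text
clock: 16.9
position: [0.4509, -0.1151, 0.1804]
ee_rot: [0.006, -0.094, 0.996, -0.004]
wrist_force: [1.6, -1.4, -0.5]
finger_gap: 0.629
gripper_force: 63.7
```

servo_tool([
  {"x": 138,"y": 389,"z": 0,"wx": 0,"wy": 0,"wz": -0.155},
  {"x": 138,"y": 389,"z": 0,"wx": 0,"wy": 0,"wz": -0.155},
  {"x": 138,"y": 389,"z": 0,"wx": 0,"wy": 0,"wz": -0.155},
  {"x": 138,"y": 389,"z": 0,"wx": 0,"wy": 0,"wz": -0.155},
  {"x": 138,"y": 389,"z": 0,"wx": 0,"wy": 0,"wz": -0.155},
  {"x": 138,"y": 389,"z": 0,"wx": 0,"wy": 0,"wz": -0.155},
  {"x": 138,"y": 389,"z": 0,"wx": 0,"wy": 0,"wz": -0.155},
  {"x": 138,"y": 389,"z": 0,"wx": 0,"wy": 0,"wz": -0.155},
  {"x": 138,"y": 389,"z": 0,"wx": 0,"wy": 0,"wz": -0.155},
  {"x": 138,"y": 389,"z": 0,"wx": 0,"wy": 0,"wz": -0.155},
])

```text
clock: 17.73
position: [0.5838, 0.2758, 0.1723]
ee_rot: [0.0, -0.017, 1.0, 0.0]
wrist_force: [1.1, -0.2, -0.7]
finger_gap: 0.625
gripper_force: 63.7
```

servo_tool([
  {"x": 0,"y": 0,"z": 0,"wx": 0,"wy": 0,"wz": 0},
  {"x": 0,"y": 0,"z": 0,"wx": 0,"wy": 0,"wz": 0},
])

```text
clock: 17.9
position: [0.5833, 0.2757, 0.1715]
ee_rot: [-0.0, -0.018, 1.0, -0.0]
wrist_force: [0.0, -0.3, -0.6]
finger_gap: 0.627
gripper_force: 63.7
```

servo_tool([
  {"x": 0,"y": 1,"z": -40,"wx": 0,"wy": 0,"wz": 0},
  {"x": 0,"y": 1,"z": -80,"wx": 0,"wy": 0,"wz": 0},
  {"x": 0,"y": 1,"z": -115,"wx": 0,"wy": 0,"wz": 0},
  {"x": 0,"y": 1,"z": -138,"wx": 0,"wy": 0,"wz": 0},
  {"x": 0,"y": 1,"z": -148,"wx": 0,"wy": 0,"wz": 0},
  {"x": 0,"y": 1,"z": -153,"wx": 0,"wy": 0,"wz": 0},
  {"x": 0,"y": 1,"z": -153,"wx": 0,"wy": 0,"wz": 0},
])

```text
clock: 18.48
position: [0.5832, 0.2734, 0.0197]
ee_rot: [-0.001, -0.016, 1.0, -0.0]
wrist_force: [-0.1, 0.3, -0.7]
finger_gap: 0.627
gripper_force: 63.8
```

servo_tool([
  {"x": 0,"y": 0,"z": 0,"wx": 0,"wy": 0,"wz": 0},
  {"x": 0,"y": 0,"z": 0,"wx": 0,"wy": 0,"wz": 0},
  {"x": 0,"y": 0,"z": 0,"wx": 0,"wy": 0,"wz": 0},
  {"x": 0,"y": 0,"z": 0,"wx": 0,"wy": 0,"wz": 0},
  {"x": 0,"y": 0,"z": 20,"wx": 0,"wy": 0,"wz": 0},
  {"x": 0,"y": 0,"z": 55,"wx": 0,"wy": 0,"wz": 0},
  {"x": 0,"y": 0,"z": 95,"wx": 0,"wy": 0,"wz": 0},
  {"x": 0,"y": 0,"z": 135,"wx": 0,"wy": 0,"wz": 0},
  {"x": 0,"y": 0,"z": 155,"wx": 0,"wy": 0,"wz": 0},
  {"x": 0,"y": 0,"z": 155,"wx": 0,"wy": 0,"wz": 0},
], claw=0.65)

```text
clock: 19.32
position: [0.5876, 0.2758, 0.1823]
ee_rot: [0.006, -0.017, 1.0, 0.002]
wrist_force: [1.1, 0.1, 0.7]
finger_gap: 0.825
gripper_force: 0.0
```

```bash
python3 - <<'E'
from fit import *
s=bot.read_state(); print(s["position"],s["clock"],R.from_quat(np.roll(s["ee_rot"],-1)).as_matrix().round(3)[:,1])
for c in ["scene","side"]:
    g=bot.grab_frame(c); P=cloud(g,camT(g)); cv2.imwrite(f"pics/{c}2.png",g["img"])
    for n,x,y,h in [("soap1",.584,.184,.034),("soap2",.583,.275,.034),("clip1",.46,-.346,.036),("clip2",.471,.008,.036)]: print(c,n,carton(P,x,y,h))
E
```

```text
[0.58764515 0.2757685  0.18225247] 19.3167 [-0.033  0.999  0.003]
scene soap1 (161, 'c', array([589.5, 172.1]), 's', array([80., 93.]), 'a', 85.6, 'mean', array([589.3, 180.2,  33.9]))
scene soap2 (149, 'c', array([588.1, 283.1]), 's', array([89., 91.]), 'a', 85.2, 'mean', array([583.7, 272.1,  33.8]))
scene clip1 (179, 'c', array([ 461.7, -349.6]), 's', array([63., 64.]), 'a', 89.9, 'mean', array([ 460.4, -349.2,   35.2]))
scene clip2 (140, 'c', array([474.7,   4.3]), 's', array([61., 61.]), 'a', 3.7, 'mean', array([473.2,   4. ,  35.1]))
side soap1 (323, 'c', array([590.1, 175.7]), 's', array([95., 86.]), 'a', 3.7, 'mean', array([586. , 184.9,  34.4]))
side soap2 (338, 'c', array([586.8, 277.3]), 's', array([61., 95.]), 'a', 89.9, 'mean', array([585.1, 279.3,  34.3]))
side clip1 (122, 'c', array([ 457.6, -342.9]), 's', array([63., 73.]), 'a', 5.9, 'mean', array([ 457.3, -340.5,   35.7]))
side clip2 (189, 'c', array([471.3,   9.9]), 's', array([64., 70.]), 'a', 6.8, 'mean', array([469.6,  12.4,  35.6]))
```

servo_tool([
  {"x": -62,"y": -310,"z": -10,"wx": 0,"wy": 0,"wz": 0.05},
  {"x": -62,"y": -310,"z": -10,"wx": 0,"wy": 0,"wz": 0.05},
  {"x": -62,"y": -310,"z": -10,"wx": 0,"wy": 0,"wz": 0.05},
  {"x": -62,"y": -310,"z": -10,"wx": 0,"wy": 0,"wz": 0.05},
  {"x": -62,"y": -310,"z": -10,"wx": 0,"wy": 0,"wz": 0.05},
  {"x": -62,"y": -310,"z": -10,"wx": 0,"wy": 0,"wz": 0.05},
  {"x": -62,"y": -310,"z": -10,"wx": 0,"wy": 0,"wz": 0.05},
  {"x": -62,"y": -310,"z": -10,"wx": 0,"wy": 0,"wz": 0.05},
], claw=1)

```text
clock: 20.08
position: [0.5195, -0.0384, 0.1622]
ee_rot: [-0.002, -0.041, 0.999, 0.0]
wrist_force: [1.0, 0.3, -0.9]
finger_gap: 0.998
gripper_force: 0.0
```

servo_tool([
  {"x": -62,"y": -310,"z": -10,"wx": 0,"wy": 0,"wz": 0},
  {"x": -62,"y": -310,"z": -10,"wx": 0,"wy": 0,"wz": 0},
  {"x": -62,"y": -310,"z": -10,"wx": 0,"wy": 0,"wz": 0},
  {"x": -62,"y": -310,"z": -10,"wx": 0,"wy": 0,"wz": 0},
  {"x": -62,"y": -310,"z": -10,"wx": 0,"wy": 0,"wz": 0},
  {"x": -62,"y": -310,"z": -10,"wx": 0,"wy": 0,"wz": 0},
  {"x": -62,"y": -310,"z": -10,"wx": 0,"wy": 0,"wz": 0},
  {"x": -62,"y": -310,"z": -10,"wx": 0,"wy": 0,"wz": 0},
  {"x": -62,"y": -310,"z": -10,"wx": 0,"wy": 0,"wz": 0},
])

```text
clock: 20.83
position: [0.4574, -0.3497, 0.1523]
ee_rot: [-0.001, -0.039, 0.999, 0.0]
wrist_force: [0.0, 0.6, -0.2]
finger_gap: 1.0
gripper_force: 0.0
```

servo_tool([
  {"x": 2,"y": 4,"z": -40,"wx": 0,"wy": 0,"wz": 0},
  {"x": 2,"y": 4,"z": -80,"wx": 0,"wy": 0,"wz": 0},
  {"x": 2,"y": 4,"z": -110,"wx": 0,"wy": 0,"wz": 0},
  {"x": 2,"y": 4,"z": -130,"wx": 0,"wy": 0,"wz": 0},
  {"x": 2,"y": 4,"z": -139,"wx": 0,"wy": 0,"wz": 0},
  {"x": 2,"y": 4,"z": -139,"wx": 0,"wy": 0,"wz": 0},
])

```text
clock: 21.33
position: [0.4597, -0.3386, 0.0117]
ee_rot: [-0.002, -0.042, 0.999, 0.003]
wrist_force: [-0.4, 0.1, 0.0]
finger_gap: 1.004
gripper_force: 0.0
```

servo_tool([
  {"x": 0,"y": 0,"z": 0,"wx": 0,"wy": 0,"wz": 0},
  {"x": 0,"y": 0,"z": 0,"wx": 0,"wy": 0,"wz": 0},
  {"x": 0,"y": 0,"z": 0,"wx": 0,"wy": 0,"wz": 0},
  {"x": 0,"y": 0,"z": 0,"wx": 0,"wy": 0,"wz": 0},
  {"x": 0,"y": 0,"z": 0,"wx": 0,"wy": 0,"wz": 0},
  {"x": 0,"y": 0,"z": 0,"wx": 0,"wy": 0,"wz": 0},
], claw=-1)

```text
clock: 21.83
position: [0.4631, -0.3427, 0.0176]
ee_rot: [0.001, -0.042, 0.999, -0.002]
wrist_force: [0.6, 0.6, 6.6]
finger_gap: 0.687
gripper_force: 66.2
```

servo_tool([
  {"x": 0,"y": 0,"z": 20,"wx": 0,"wy": 0,"wz": 0},
  {"x": 0,"y": 0,"z": 50,"wx": 0,"wy": 0,"wz": 0},
  {"x": 0,"y": 0,"z": 90,"wx": 0,"wy": 0,"wz": 0},
  {"x": 0,"y": 0,"z": 130,"wx": 0,"wy": 0,"wz": 0},
  {"x": 0,"y": 0,"z": 160,"wx": 0,"wy": 0,"wz": 0},
  {"x": 0,"y": 0,"z": 160,"wx": 0,"wy": 0,"wz": 0},
])

```text
clock: 22.33
position: [0.4649, -0.3447, 0.1841]
ee_rot: [0.004, -0.042, 0.999, -0.005]
wrist_force: [0.4, -1.3, -0.7]
finger_gap: 0.689
gripper_force: 65.4
```

servo_tool([
  {"x": 18,"y": 265,"z": 0,"wx": 0,"wy": 0,"wz": -0.05},
  {"x": 18,"y": 265,"z": 0,"wx": 0,"wy": 0,"wz": -0.05},
  {"x": 18,"y": 265,"z": 0,"wx": 0,"wy": 0,"wz": -0.05},
  {"x": 18,"y": 265,"z": 0,"wx": 0,"wy": 0,"wz": -0.05},
  {"x": 18,"y": 265,"z": 0,"wx": 0,"wy": 0,"wz": -0.05},
  {"x": 18,"y": 265,"z": 0,"wx": 0,"wy": 0,"wz": -0.05},
  {"x": 18,"y": 265,"z": 0,"wx": 0,"wy": 0,"wz": -0.05},
])

```text
clock: 22.92
position: [0.4789, -0.0717, 0.1751]
ee_rot: [-0.0, -0.018, 1.0, 0.001]
wrist_force: [-0.2, 0.4, -1.8]
finger_gap: 0.683
gripper_force: 65.4
```

servo_tool([
  {"x": 18,"y": 266,"z": 0,"wx": 0,"wy": 0,"wz": 0},
  {"x": 18,"y": 266,"z": 0,"wx": 0,"wy": 0,"wz": 0},
  {"x": 18,"y": 266,"z": 0,"wx": 0,"wy": 0,"wz": 0},
  {"x": 18,"y": 266,"z": 0,"wx": 0,"wy": 0,"wz": 0},
  {"x": 18,"y": 266,"z": 0,"wx": 0,"wy": 0,"wz": 0},
  {"x": 18,"y": 266,"z": 0,"wx": 0,"wy": 0,"wz": 0},
  {"x": 18,"y": 266,"z": 0,"wx": 0,"wy": 0,"wz": 0},
  {"x": 18,"y": 266,"z": 0,"wx": 0,"wy": 0,"wz": 0},
])

```text
clock: 23.58
position: [0.4971, 0.1933, 0.1753]
ee_rot: [0.0, -0.019, 1.0, 0.001]
wrist_force: [-1.1, 0.2, -1.3]
finger_gap: 0.686
gripper_force: 65.4
```

servo_tool([
  {"x": -2,"y": -5,"z": -40,"wx": 0,"wy": 0,"wz": 0},
  {"x": -2,"y": -5,"z": -80,"wx": 0,"wy": 0,"wz": 0},
  {"x": -2,"y": -5,"z": -115,"wx": 0,"wy": 0,"wz": 0},
  {"x": -2,"y": -5,"z": -140,"wx": 0,"wy": 0,"wz": 0},
  {"x": -2,"y": -5,"z": -150,"wx": 0,"wy": 0,"wz": 0},
  {"x": -2,"y": -5,"z": -155,"wx": 0,"wy": 0,"wz": 0},
  {"x": -2,"y": -5,"z": -155,"wx": 0,"wy": 0,"wz": 0},
])

```text
clock: 24.17
position: [0.4951, 0.1836, 0.0214]
ee_rot: [-0.001, -0.016, 1.0, -0.0]
wrist_force: [0.2, -0.4, -0.6]
finger_gap: 0.687
gripper_force: 67.4
```

servo_tool([
  {"x": 0,"y": 0,"z": 0,"wx": 0,"wy": 0,"wz": 0},
  {"x": 0,"y": 0,"z": 0,"wx": 0,"wy": 0,"wz": 0},
  {"x": 0,"y": 0,"z": 0,"wx": 0,"wy": 0,"wz": 0},
  {"x": 0,"y": 0,"z": 0,"wx": 0,"wy": 0,"wz": 0},
  {"x": 0,"y": 0,"z": 20,"wx": 0,"wy": 0,"wz": 0},
  {"x": 0,"y": 0,"z": 55,"wx": 0,"wy": 0,"wz": 0},
  {"x": 0,"y": 0,"z": 95,"wx": 0,"wy": 0,"wz": 0},
  {"x": 0,"y": 0,"z": 135,"wx": 0,"wy": 0,"wz": 0},
  {"x": 0,"y": 0,"z": 155,"wx": 0,"wy": 0,"wz": 0},
  {"x": 0,"y": 0,"z": 155,"wx": 0,"wy": 0,"wz": 0},
], claw=0.75)

```text
clock: 25.0
position: [0.4995, 0.1851, 0.1817]
ee_rot: [0.005, -0.017, 1.0, 0.001]
wrist_force: [0.4, 0.5, 0.5]
finger_gap: 0.871
gripper_force: 0.0
```

```bash
python3 - <<'E'
from fit import *
s=bot.read_state(); print(s["position"],s["clock"],R.from_quat(np.roll(s["ee_rot"],-1)).as_matrix().round(3)[:,1])
for c in ["scene","side"]:
    g=bot.grab_frame(c); P=cloud(g,camT(g))
    for n,x,y,h in [("clip1",.495,.185,.040),("clip2",.471,.008,.036)]: print(c,n,carton(P,x,y,h))
E
```

```text
[0.49950483 0.1851236  0.18165099] 25.0 [-0.033  0.999  0.001]
scene clip1 (145, 'c', array([492. , 171.8]), 's', array([ 78., 106.]), 'a', 79.9, 'mean', array([490.1, 179.4,  39.4]))
scene clip2 (142, 'c', array([474.1,   3.9]), 's', array([65., 60.]), 'a', 3.3, 'mean', array([472.6,   3.7,  35.1]))
side clip1 (286, 'c', array([498.1, 174.9]), 's', array([104.,  87.]), 'a', 2.0, 'mean', array([489.4, 185.1,  39.7]))
side clip2 (185, 'c', array([471.3,  11.3]), 's', array([64., 64.]), 'a', 0.7, 'mean', array([469.7,  12.5,  35.8]))
```

servo_tool([
  {"x": -24,"y": -176,"z": -20,"wx": 0,"wy": 0,"wz": 0.015},
  {"x": -24,"y": -176,"z": -20,"wx": 0,"wy": 0,"wz": 0.015},
  {"x": -24,"y": -176,"z": -20,"wx": 0,"wy": 0,"wz": 0.015},
  {"x": -24,"y": -176,"z": -20,"wx": 0,"wy": 0,"wz": 0.015},
  {"x": -24,"y": -176,"z": -20,"wx": 0,"wy": 0,"wz": 0.015},
  {"x": -24,"y": -176,"z": -20,"wx": 0,"wy": 0,"wz": 0.015},
  {"x": -24,"y": -176,"z": -20,"wx": 0,"wy": 0,"wz": 0.015},
  {"x": -24,"y": -176,"z": -20,"wx": 0,"wy": 0,"wz": 0.015},
], claw=1)

```text
clock: 25.77
position: [0.4711, 0.0094, 0.1543]
ee_rot: [-0.001, -0.024, 1.0, 0.0]
wrist_force: [0.1, 0.8, -0.1]
finger_gap: 0.998
gripper_force: 0.0
```

servo_tool([
  {"x": 0,"y": 0,"z": -40,"wx": 0,"wy": 0,"wz": 0},
  {"x": 0,"y": 0,"z": -80,"wx": 0,"wy": 0,"wz": 0},
  {"x": 0,"y": 0,"z": -80,"wx": 0,"wy": 0,"wz": 0},
  {"x": 0,"y": 0,"z": -80,"wx": 0,"wy": 0,"wz": 0},
])

```text
clock: 26.1
position: [0.4694, 0.0103, 0.0734]
ee_rot: [-0.003, -0.025, 1.0, 0.001]
wrist_force: [-0.1, 0.1, 0.0]
finger_gap: 1.001
gripper_force: 0.0
```

servo_tool([
  {"x": 0,"y": -2,"z": -30,"wx": 0,"wy": 0,"wz": 0},
  {"x": 0,"y": -2,"z": -50,"wx": 0,"wy": 0,"wz": 0},
  {"x": 0,"y": -2,"z": -60,"wx": 0,"wy": 0,"wz": 0},
  {"x": 0,"y": -2,"z": -61,"wx": 0,"wy": 0,"wz": 0},
])

```text
clock: 26.43
position: [0.4719, 0.0071, 0.0146]
ee_rot: [-0.0, -0.025, 1.0, 0.0]
wrist_force: [0.3, -0.9, 0.8]
finger_gap: 0.996
gripper_force: 0.0
```

servo_tool([
  {"x": 0,"y": 0,"z": 0,"wx": 0,"wy": 0,"wz": 0},
  {"x": 0,"y": 0,"z": 0,"wx": 0,"wy": 0,"wz": 0},
  {"x": 0,"y": 0,"z": 0,"wx": 0,"wy": 0,"wz": 0},
  {"x": 0,"y": 0,"z": 0,"wx": 0,"wy": 0,"wz": 0},
  {"x": 0,"y": 0,"z": 0,"wx": 0,"wy": 0,"wz": 0},
  {"x": 0,"y": 0,"z": 0,"wx": 0,"wy": 0,"wz": 0},
], claw=-1)

```text
clock: 26.93
position: [0.4736, 0.0063, 0.0166]
ee_rot: [0.002, -0.024, 1.0, -0.0]
wrist_force: [-1.0, 1.3, 6.0]
finger_gap: 0.684
gripper_force: 64.8
```

servo_tool([
  {"x": 0,"y": 0,"z": 20,"wx": 0,"wy": 0,"wz": 0},
  {"x": 0,"y": 0,"z": 50,"wx": 0,"wy": 0,"wz": 0},
  {"x": 0,"y": 0,"z": 90,"wx": 0,"wy": 0,"wz": 0},
  {"x": 0,"y": 0,"z": 130,"wx": 0,"wy": 0,"wz": 0},
  {"x": 0,"y": 0,"z": 160,"wx": 0,"wy": 0,"wz": 0},
  {"x": 0,"y": 0,"z": 160,"wx": 0,"wy": 0,"wz": 0},
])

```text
clock: 27.43
position: [0.4766, 0.0056, 0.183]
ee_rot: [0.007, -0.024, 1.0, -0.002]
wrist_force: [0.4, 0.1, -0.3]
finger_gap: 0.689
gripper_force: 64.8
```

servo_tool([
  {"x": 22,"y": 265,"z": 0,"wx": 0,"wy": 0,"wz": -0.015},
  {"x": 22,"y": 265,"z": 0,"wx": 0,"wy": 0,"wz": -0.015},
  {"x": 22,"y": 265,"z": 0,"wx": 0,"wy": 0,"wz": -0.015},
  {"x": 22,"y": 265,"z": 0,"wx": 0,"wy": 0,"wz": -0.015},
  {"x": 22,"y": 265,"z": 0,"wx": 0,"wy": 0,"wz": -0.015},
  {"x": 22,"y": 265,"z": 0,"wx": 0,"wy": 0,"wz": -0.015},
  {"x": 22,"y": 265,"z": 0,"wx": 0,"wy": 0,"wz": -0.015},
  {"x": 22,"y": 265,"z": 0,"wx": 0,"wy": 0,"wz": -0.015},
  {"x": 22,"y": 265,"z": 0,"wx": 0,"wy": 0,"wz": -0.015},
])

```text
clock: 28.18
position: [0.4935, 0.2723, 0.1747]
ee_rot: [0.0, -0.018, 1.0, -0.0]
wrist_force: [-0.4, 0.1, -0.9]
finger_gap: 0.684
gripper_force: 64.8
```

servo_tool([
  {"x": -1,"y": 1,"z": -40,"wx": 0,"wy": 0,"wz": 0},
  {"x": -1,"y": 1,"z": -80,"wx": 0,"wy": 0,"wz": 0},
  {"x": -1,"y": 1,"z": -115,"wx": 0,"wy": 0,"wz": 0},
  {"x": -1,"y": 1,"z": -140,"wx": 0,"wy": 0,"wz": 0},
  {"x": -1,"y": 1,"z": -150,"wx": 0,"wy": 0,"wz": 0},
  {"x": -1,"y": 1,"z": -154,"wx": 0,"wy": 0,"wz": 0},
  {"x": -1,"y": 1,"z": -154,"wx": 0,"wy": 0,"wz": 0},
])

```text
clock: 28.77
position: [0.4922, 0.2708, 0.0212]
ee_rot: [-0.001, -0.016, 1.0, -0.001]
wrist_force: [0.4, -0.1, -0.5]
finger_gap: 0.69
gripper_force: 65.7
```

servo_tool([
  {"x": 0,"y": 0,"z": 0,"wx": 0,"wy": 0,"wz": 0},
  {"x": 0,"y": 0,"z": 0,"wx": 0,"wy": 0,"wz": 0},
  {"x": 0,"y": 0,"z": 0,"wx": 0,"wy": 0,"wz": 0},
  {"x": 0,"y": 0,"z": 0,"wx": 0,"wy": 0,"wz": 0},
  {"x": 0,"y": 0,"z": 20,"wx": 0,"wy": 0,"wz": 0},
  {"x": 0,"y": 0,"z": 55,"wx": 0,"wy": 0,"wz": 0},
  {"x": 0,"y": 0,"z": 95,"wx": 0,"wy": 0,"wz": 0},
  {"x": 0,"y": 0,"z": 135,"wx": 0,"wy": 0,"wz": 0},
  {"x": 0,"y": 0,"z": 170,"wx": 0,"wy": 0,"wz": 0},
  {"x": 0,"y": 0,"z": 210,"wx": 0,"wy": 0,"wz": 0},
], claw=0.75)

```text
clock: 29.6
position: [0.4921, 0.2724, 0.2318]
ee_rot: [-0.0, -0.017, 1.0, -0.0]
wrist_force: [0.9, 1.1, -0.7]
finger_gap: 0.876
gripper_force: 0.0
```

servo_tool([
  {"x": 0,"y": -40,"z": 120,"wx": 0,"wy": 0,"wz": -1.57},
  {"x": 0,"y": -40,"z": 120,"wx": 0,"wy": 0,"wz": -1.57},
  {"x": 0,"y": -40,"z": 120,"wx": 0,"wy": 0,"wz": -1.57},
  {"x": 0,"y": -40,"z": 120,"wx": 0,"wy": 0,"wz": -1.57},
  {"x": 0,"y": -40,"z": 120,"wx": 0,"wy": 0,"wz": -1.57},
  {"x": 0,"y": -40,"z": 120,"wx": 0,"wy": 0,"wz": -1.57},
  {"x": 0,"y": -40,"z": 120,"wx": 0,"wy": 0,"wz": -1.57},
  {"x": 0,"y": -40,"z": 120,"wx": 0,"wy": 0,"wz": -1.57},
  {"x": 0,"y": -40,"z": 120,"wx": 0,"wy": 0,"wz": -1.57},
  {"x": 0,"y": -40,"z": 120,"wx": 0,"wy": 0,"wz": -1.57},
])

```text
clock: 30.43
position: [0.4926, 0.2325, 0.3505]
ee_rot: [0.0, 0.574, 0.819, 0.0]
wrist_force: [0.0, -0.5, -0.5]
finger_gap: 0.872
gripper_force: 0.0
```

servo_tool([
  {"x": 40,"y": 0,"z": 0,"wx": 0,"wy": 0,"wz": -0.36},
  {"x": 40,"y": 0,"z": 0,"wx": 0,"wy": 0,"wz": -0.36},
  {"x": 40,"y": 0,"z": 0,"wx": 0,"wy": 0,"wz": -0.36},
  {"x": 40,"y": 0,"z": 0,"wx": 0,"wy": 0,"wz": -0.36},
  {"x": 40,"y": 0,"z": 0,"wx": 0,"wy": 0,"wz": -0.36},
])

```text
clock: 30.85
position: [0.5327, 0.2325, 0.3503]
ee_rot: [-0.0, 0.708, 0.706, -0.0]
wrist_force: [0.2, -0.2, 0.1]
finger_gap: 0.877
gripper_force: 0.0
```

```bash
python3 - <<'E'
from fit import *
s=bot.read_state(); print(s["position"],s["clock"])
f=bot.grab_frame("wrist"); T=camT(f,s); cv2.imwrite("pics/w4.png",f["img"]); P=cloud(f,T); np.save("w4P.npy",P)
for q in ["riser","post_top","tray","tray_front","tray_grip","keeper_pin","lever_end"]:
    for d in bot.place_of(q,"wrist")[:2]:
        u=d["position"]; print(q,round(d["confidence"],2),np.round(u),at_z(f,T,u,{"post_top":.068,"tray_grip":.06,"keeper_pin":.075,"lever_end":.08}.get(q,0)).round(3))
z=P[...,2]; ok=np.isfinite(z)
q=P[ok&(z>.059)&(z<.069)&(P[...,0]>.6)]
print("riser front",line(q,1,-1,.17,.33)); print("left",line(q,0,1,.70,.8)); print("right",line(q,0,-1,.70,.80))
q=P[ok&(z>.037)&(z<.046)&(P[...,0]<.65)&(P[...,0]>.42)&(P[...,1]>.1)&(P[...,1]<.35)]
print("tray back x(y)",line(q[q[:,0]>.6],1,1,.15,.31)); print("tray front x(y)",line(q[q[:,0]<.47],1,-1,.25,.31),line(q[q[:,0]<.47],1,-1,.15,.2))
print("tray left y(x)",line(q[q[:,1]>.31],0,1,.46,.61)); print("tray right",line(q[q[:,1]<.145],0,-1,.46,.61))
E
```

```text
[0.53269924 0.23254842 0.35031872] 30.85
riser 0.73 [398. 151.] [0.671 0.246 0.   ]
post_top 0.85 [400.  68.] [0.645 0.369 0.068]
post_top 0.47 [399. 152.] [0.653 0.253 0.068]
tray 0.85 [321. 161.] [0.536 0.227 0.   ]
tray_front 0.69 [272. 162.] [0.448 0.226 0.   ]
tray_grip 0.8 [244. 170.] [0.414 0.223 0.06 ]
keeper_pin 0.59 [342.  51.] [0.563 0.389 0.075]
keeper_pin 0.55 [345. 186.] [0.572 0.201 0.075]
lever_end 0.9 [379.  28.] [0.611 0.416 0.08 ]
riser front (array([-0.10903853,  0.69738478]), 25, np.float64(0.0005031945617992192))
left (array([0.13289028, 0.26174883]), 25, np.float64(0.00036142979404410935))
right (array([0.10744238, 0.07040327]), 19, np.float64(0.0006839066812224515))
tray back x(y) (array([-0.03340774,  0.63940221]), 25, np.float64(0.00047963645145197045))
tray front x(y) (array([-0.03681903,  0.45381045]), 25, np.float64(0.0005151139638963646)) (array([-0.02308524,  0.45156346]), 24, np.float64(0.0005143242994436059))
tray left y(x) (array([0.03813368, 0.31172323]), 25, np.float64(0.00043544660804589795))
tray right (array([0.03836601, 0.10748773]), 22, np.float64(0.0006160529111331471))
```

View pics/w4.png

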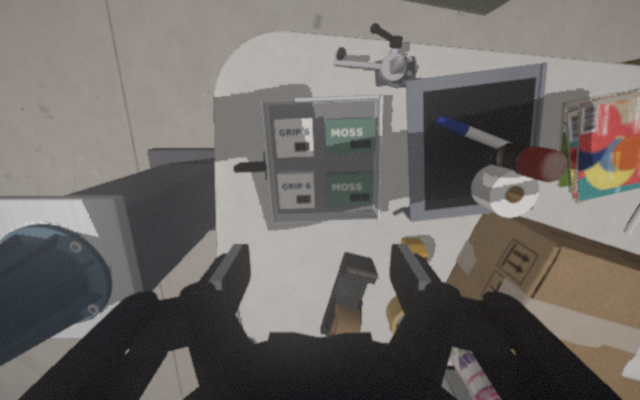

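All four cartons lie flat in the tray: clips at (295,138) and (296,190), soaps at (350,132) and (347,187). Before moving the tray I'll check the riser's side edges in an orthophoto at the height of its top.

```bash
python3 - <<'E'
from h import *
f=bot.grab_frame("wrist"); s=bot.read_state(); T=camT(f,s); K=np.array(f["intrinsics"]); D=np.array(f["D"])
def ortho(z,x0,x1,y0,y1,res):
    xs=np.arange(x1,x0,-res); ys=np.arange(y1,y0,-res)
    X,Y=np.meshgrid(xs,ys,indexing="ij"); W=np.stack([X,Y,np.full_like(X,z)],-1).reshape(-1,3)
    Ti=np.linalg.inv(T); rv=cv2.Rodrigues(Ti[:3,:3])[0]
    p=cv2.projectPoints(W,rv,Ti[:3,3],K,D)[0].reshape(X.shape+(2,)).astype(np.float32)
    return cv2.remap(f["img"],p[...,0],p[...,1],cv2.INTER_CUBIC)
o=cv2.convertScaleAbs(ortho(.064,.6,.82,.10,.42,.0005),alpha=1.5)   # up=+x, left=+y
for i in range(0,o.shape[1],40): cv2.line(o,(i,0),(i,6),(0,0,255),1)
for i in range(0,o.shape[0],40): cv2.line(o,(0,i),(6,i),(0,0,255),1)
cv2.imwrite("pics/ortho.png",o); print(o.shape)
E
```

```text
(440, 640, 3)
```

View pics/ortho.png

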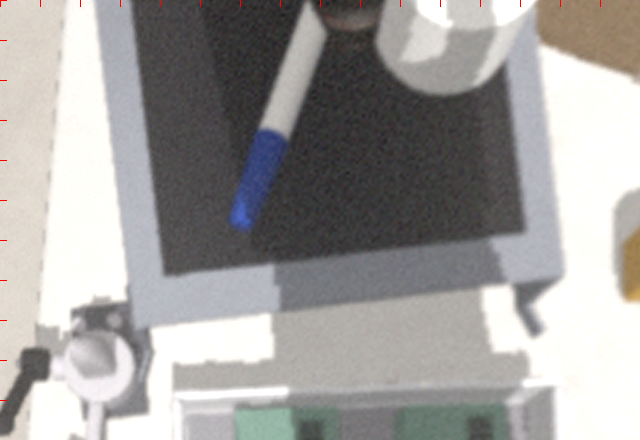

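The orthophoto shows the riser's front corners at (135,327) and (563,278). That puts the bay mouth centre at about (.669,.2445) with yaw about .109. Now I'll take the tray's grip.

servo_tool([
  {"x": -118,"y": -7,"z": -150,"wx": 0,"wy": 0,"wz": 1.607},
  {"x": -118,"y": -7,"z": -150,"wx": 0,"wy": 0,"wz": 1.607},
  {"x": -118,"y": -7,"z": -150,"wx": 0,"wy": 0,"wz": 1.607},
  {"x": -118,"y": -7,"z": -150,"wx": 0,"wy": 0,"wz": 1.607},
  {"x": -118,"y": -7,"z": -150,"wx": 0,"wy": 0,"wz": 1.607},
  {"x": -118,"y": -7,"z": -150,"wx": 0,"wy": 0,"wz": 1.607},
  {"x": -118,"y": -7,"z": -150,"wx": 0,"wy": 0,"wz": 1.607},
  {"x": -118,"y": -7,"z": -150,"wx": 0,"wy": 0,"wz": 1.607},
  {"x": -118,"y": -7,"z": -150,"wx": 0,"wy": 0,"wz": 1.607},
  {"x": -118,"y": -7,"z": -150,"wx": 0,"wy": 0,"wz": 1.607},
], claw=1)

```text
clock: 32.13
position: [0.4148, 0.2256, 0.2004]
ee_rot: [0.0, 0.159, 0.987, 0.0]
wrist_force: [-1.1, 0.1, -0.2]
finger_gap: 1.003
gripper_force: 0.0
```

servo_tool([
  {"x": 0,"y": 0,"z": -80,"wx": 0,"wy": 0,"wz": 0.357},
  {"x": 0,"y": 0,"z": -80,"wx": 0,"wy": 0,"wz": 0.357},
  {"x": 0,"y": 0,"z": -80,"wx": 0,"wy": 0,"wz": 0.357},
  {"x": 0,"y": 0,"z": -80,"wx": 0,"wy": 0,"wz": 0.357},
  {"x": 0,"y": 0,"z": -80,"wx": 0,"wy": 0,"wz": 0.357},
])

```text
clock: 32.55
position: [0.4151, 0.2257, 0.1206]
ee_rot: [0.0, -0.014, 1.0, 0.0]
wrist_force: [0.2, 0.9, 1.7]
finger_gap: 0.998
gripper_force: 0.0
```

```bash
python3 - <<'E'
from fit import *
s=bot.read_state(); print(s["position"],s["clock"],R.from_quat(np.roll(s["ee_rot"],-1)).as_matrix().round(3)[:,1])
f=bot.grab_frame("wrist"); T=camT(f,s); 
for d in bot.place_of("tray_grip","wrist")[:2]: print(d["confidence"],d["position"],at_z(f,T,d["position"],.06).round(4))
P=cloud(f,T); z=P[...,2]; q=P[np.isfinite(z)&(z>.055)&(z<.064)&(np.hypot(P[...,0]-.413,P[...,1]-.225)<.04)]
print(len(q), q.mean(0).round(4) if len(q) else "", np.ptp(q[:,:2],axis=0) if len(q) else "")
E
```

```text
[0.41510577 0.22567649 0.12057353] 32.55 [-0.027  1.     0.   ]
0.68 [320.8, 212.6] [0.4145 0.2264 0.06  ]
892 [0.419  0.2259 0.0611] [0.04921008 0.01232612]
```

servo_tool([
  {"x": 0,"y": 0,"z": -30,"wx": 0,"wy": 0,"wz": 0.01},
  {"x": 0,"y": 0,"z": -60,"wx": 0,"wy": 0,"wz": 0.01},
  {"x": 0,"y": 0,"z": -85,"wx": 0,"wy": 0,"wz": 0.01},
  {"x": 0,"y": 0,"z": -93,"wx": 0,"wy": 0,"wz": 0.01},
  {"x": 0,"y": 0,"z": -93,"wx": 0,"wy": 0,"wz": 0.01},
])

```text
clock: 33.07
position: [0.4139, 0.2253, 0.0264]
ee_rot: [-0.001, -0.019, 1.0, -0.0]
wrist_force: [-0.3, 0.1, -0.4]
finger_gap: 0.998
gripper_force: 0.0
```

servo_tool([
  {"x": 0,"y": 0,"z": 0,"wx": 0,"wy": 0,"wz": 0},
  {"x": 0,"y": 0,"z": 0,"wx": 0,"wy": 0,"wz": 0},
  {"x": 0,"y": 0,"z": 0,"wx": 0,"wy": 0,"wz": 0},
  {"x": 0,"y": 0,"z": 0,"wx": 0,"wy": 0,"wz": 0},
  {"x": 0,"y": 0,"z": 0,"wx": 0,"wy": 0,"wz": 0},
  {"x": 0,"y": 0,"z": 0,"wx": 0,"wy": 0,"wz": 0},
  {"x": 0,"y": 0,"z": 0,"wx": 0,"wy": 0,"wz": 0},
  {"x": 0,"y": 0,"z": 0,"wx": 0,"wy": 0,"wz": 0},
], claw=-1)

```text
clock: 33.73
position: [0.4152, 0.2258, 0.028]
ee_rot: [0.0, -0.02, 1.0, 0.0]
wrist_force: [-2.2, 0.0, 6.5]
finger_gap: 0.128
gripper_force: 59.1
```

servo_tool([
  {"x": 0,"y": -2,"z": 0,"wx": 0,"wy": 0,"wz": 0.018},
  {"x": 0,"y": -4,"z": 0,"wx": 0,"wy": 0,"wz": 0.036},
  {"x": 0,"y": -6,"z": 0,"wx": 0,"wy": 0,"wz": 0.054},
  {"x": 4,"y": -8,"z": 0,"wx": 0,"wy": 0,"wz": 0.073},
  {"x": 8,"y": -8,"z": 0,"wx": 0,"wy": 0,"wz": 0.073},
  {"x": 12,"y": -8,"z": 0,"wx": 0,"wy": 0,"wz": 0.073},
  {"x": 12,"y": -8,"z": 0,"wx": 0,"wy": 0,"wz": 0.073},
])

```text
clock: 34.32
position: [0.4204, 0.2174, 0.0278]
ee_rot: [-0.007, -0.057, 0.998, -0.0]
wrist_force: [-29.3, -2.7, 39.6]
finger_gap: 0.13
gripper_force: 64.8
```

```bash
python3 - <<'E'
from fit import *
s=bot.read_state(); print(s["position"],s["clock"],R.from_quat(np.roll(s["ee_rot"],-1)).as_matrix().round(3)[:,1],s["wrist_force"].round(1))
for c in ["scene","side"]:
    g=bot.grab_frame(c); P=cloud(g,camT(g)); z=P[...,2]; cv2.imwrite(f"pics/{c}3.png",g["img"])
    q=P[np.isfinite(z)&(z>.037)&(z<.046)&(P[...,0]<.66)&(P[...,0]>.43)&(P[...,1]>.09)&(P[...,1]<.36)]
    a,b=q[q[:,1]>.29],q[q[:,1]<.15]
    for n,v in [("left",a),("right",b)]:
        try: print(c,n,line(v,0,1 if n=="left" else -1,.48,.60,12))
        except Exception as e: print(n,e)
    try: print(c,"back",line(q[q[:,0]>.615],1,1,.16,.31,12))
    except Exception as e: print(e)
E
```

```text
[0.42037992 0.21738666 0.02777025] 34.3167 [-0.114  0.993 -0.   ] [-29.3  -2.7  39.6]
scene left (array([0.25571708, 0.18629773]), 4, np.float64(0.0003929213815814343))
scene right (array([0.1215466 , 0.05943654]), 8, np.float64(0.0005453967655672405))
scene back (array([-0.09868357,  0.65970678]), 4, np.float64(0.0007436099006774456))
side left (array([0.12038246, 0.27279455]), 11, np.float64(0.0007270080576629228))
side right (array([0.07332749, 0.09374373]), 4, np.float64(0.00034296960973580323))
side back (array([-0.11292199,  0.66617364]), 9, np.float64(0.0005546584965978736))
```

The wrist reads -29 N in x and +40 N in z well short of the lips, so I'll look before going on.

```bash
python3 - <<'E'
from fit import *
s=bot.read_state(); print(s["position"],s["wrist_force"].round(1),s["ft_torque"].round(2),s["effort"].round(1),s["joint_positions"].round(3))
a=cv2.imread("pics/side3.png")[215:305,180:300]; b=cv2.imread("pics/scene3.png")[120:210,210:330]
o=np.vstack([cv2.resize(i,(800,600),interpolation=cv2.INTER_CUBIC)[100:400] for i in (a,b)])
cv2.imwrite("pics/jam.png",o)
E
```

```text
[0.42035355 0.21736112 0.02775456] [-27.6  -1.9  38.6] [-0.18  4.23 -0.18] [ -5.1 -28.3 -31.   -1.1  -8.2  -0.1] [ 0.225  0.267  1.982  0.002  0.906 -1.462]
```

View pics/jam.png

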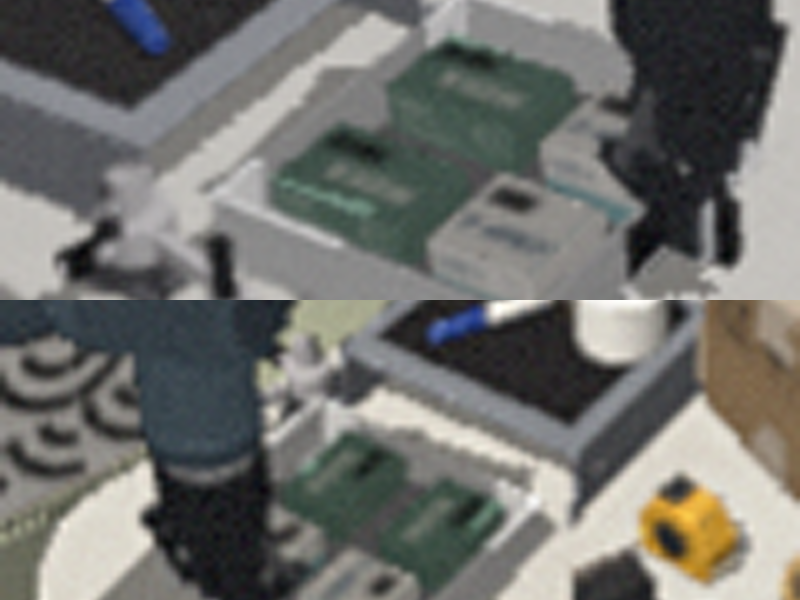

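The tray's back left corner at (215,195) meets the foot of the post at (170,205). I'll back off and shift right.

servo_tool([
  {"x": -3,"y": 0,"z": 0,"wx": 0,"wy": 0,"wz": 0},
  {"x": -7,"y": -2,"z": 0,"wx": 0,"wy": 0,"wz": 0},
  {"x": -10,"y": -4,"z": 0,"wx": 0,"wy": 0,"wz": 0},
  {"x": -12,"y": -6,"z": 0,"wx": 0,"wy": 0,"wz": 0},
  {"x": -12,"y": -6,"z": 0,"wx": 0,"wy": 0,"wz": 0},
])

```text
clock: 34.83
position: [0.4151, 0.2115, 0.0276]
ee_rot: [0.001, -0.057, 0.998, 0.0]
wrist_force: [1.1, 1.2, 3.5]
finger_gap: 0.13
gripper_force: 59.3
```

```bash
cat > tr.py <<'E'
from fit import *
s=bot.read_state(); print(s["position"].round(4),s["clock"],"yaw",np.degrees(np.arctan2(*R.from_quat(np.roll(s["ee_rot"],-1)).as_matrix()[[1,0],1])).round(2),s["wrist_force"].round(1),s["ft_torque"].round(2))
for c in ["scene","side"]:
    g=bot.grab_frame(c); P=cloud(g,camT(g)); z=P[...,2]; X,Y=P[...,0],P[...,1]
    q=P[np.isfinite(z)&(z>.037)&(z<.046)&(X<.68)&(X>.43)&(Y>.08)&(Y<.365)]
    for n,v,sg in [("L",q[q[:,1]>.30],1),("Lin",q[q[:,1]>.30],-1),("R",q[q[:,1]<.15],-1),("Rin",q[q[:,1]<.15],1)]:
        if len(v)>30: print(c,n,len(v),"y at .54: median",np.median(v[abs(v[:,0]-.54)<.05][:,1]).round(4),end=" ")
    print()
    r=P[np.isfinite(z)&(z>.060)&(z<.068)&(X>.62)]
    print(c,"riser front",line(r,1,-1,.17,.33),"left",line(r,0,1,.68,.8),"right",line(r,0,-1,.7,.8))
E
python3 tr.py
```

```text
[0.4151 0.2115 0.0276] 34.8333 yaw 96.5 [1.1 1.2 3.5] [0.25 0.3  0.21]
scene L 33 y at .54: median 0.3296 scene Lin 33 y at .54: median 0.3296 scene R 70 y at .54: median 0.1237 scene Rin 70 y at .54: median 0.1237 
scene riser front (array([-0.10975334,  0.70214042]), 13, np.float64(0.0022802951776075366)) left (array([13.15835277, -8.67096516]), 12, np.float64(0.24247942097582117)) right (array([-5.37080512,  3.79769624]), 14, np.float64(0.09284785342543947))
side L 167 y at .54: median 0.3288 side Lin 167 y at .54: median 0.3288 side R 56 y at .54: median 0.1319 side Rin 56 y at .54: median 0.1319 
side riser front (array([-0.09324463,  0.69507578]), 16, np.float64(0.0007412989668674405)) left (array([0.1024455 , 0.28854773]), 15, np.float64(0.0007397544348645591)) right (array([-2.03916296,  1.64083503]), 15, np.float64(0.04501603621778845))
```

servo_tool([
  {"x": 2,"y": 0,"z": 0,"wx": 0,"wy": 0,"wz": 0},
  {"x": 4,"y": 1,"z": 0,"wx": 0,"wy": 0,"wz": 0},
  {"x": 6,"y": 1,"z": 0,"wx": 0,"wy": 0,"wz": 0},
  {"x": 8,"y": 1,"z": 0,"wx": 0,"wy": 0,"wz": 0},
  {"x": 8,"y": 1,"z": 0,"wx": 0,"wy": 0,"wz": 0},
])

```text
clock: 35.35
position: [0.4152, 0.2114, 0.0277]
ee_rot: [-0.009, -0.057, 0.998, -0.001]
wrist_force: [-35.2, -6.0, 50.5]
finger_gap: 0.134
gripper_force: 66.3
```

servo_tool([
  {"x": 0,"y": 0,"z": 3,"wx": 0,"wy": 0,"wz": 0},
  {"x": 0,"y": 0,"z": 3,"wx": 0,"wy": 0,"wz": 0},
  {"x": 0,"y": 0,"z": 3,"wx": 0,"wy": 0,"wz": 0},
])

```text
clock: 35.6
position: [0.4212, 0.212, 0.0292]
ee_rot: [-0.002, -0.057, 0.998, -0.0]
wrist_force: [-0.1, -0.2, -5.1]
finger_gap: 0.133
gripper_force: 58.5
```

```bash
python3 tr.py | head -3
```

```text
[0.4212 0.212  0.0292] 35.6 yaw 96.48 [-0.1 -0.2 -5.1] [-0.07  0.61  0.01]
scene L 34 y at .54: median 0.3258 scene Lin 34 y at .54: median 0.3258 scene R 68 y at .54: median 0.1247 scene Rin 68 y at .54: median 0.1247 
scene riser front (array([-0.12386443,  0.70437216]), 16, np.float64(0.0022126509788527853)) left (array([ 2.1105232 , -0.93050448]), 13, np.float64(0.45655828864841524)) right (array([-6.61751197,  4.76418757]), 13, np.float64(0.10202354347193174))
```

The cause was self-locking: the arm was pressing the tray down. With a slight lift it slides freely, so I'll keep that up and go on.

servo_tool([
  {"x": 3,"y": 2,"z": 0,"wx": 0,"wy": 0,"wz": 0},
  {"x": 6,"y": 3,"z": 0,"wx": 0,"wy": 0,"wz": 0},
  {"x": 10,"y": 5,"z": 0,"wx": 0,"wy": 0,"wz": 0},
  {"x": 10,"y": 5,"z": 0,"wx": 0,"wy": 0,"wz": 0},
])

```text
clock: 36.03
position: [0.434, 0.2179, 0.0304]
ee_rot: [0.001, -0.057, 0.998, 0.0]
wrist_force: [0.8, -0.4, -5.8]
finger_gap: 0.127
gripper_force: 58.5
```

servo_tool([
  {"x": 4,"y": 0,"z": 0,"wx": 0,"wy": 0,"wz": 0},
  {"x": 8,"y": 1,"z": 0,"wx": 0,"wy": 0,"wz": 0},
  {"x": 12,"y": 1,"z": 0,"wx": 0,"wy": 0,"wz": 0},
  {"x": 16,"y": 2,"z": 0,"wx": 0,"wy": 0,"wz": 0},
  {"x": 16,"y": 2,"z": 0,"wx": 0,"wy": 0,"wz": 0},
])

```text
clock: 36.45
position: [0.4501, 0.2197, 0.0306]
ee_rot: [0.001, -0.056, 0.998, 0.0]
wrist_force: [0.4, 0.5, -5.0]
finger_gap: 0.134
gripper_force: 58.5
```

servo_tool([
  {"x": 4,"y": 1,"z": 0,"wx": 0,"wy": 0,"wz": 0},
  {"x": 8,"y": 1,"z": 0,"wx": 0,"wy": 0,"wz": 0},
  {"x": 12,"y": 1,"z": 0,"wx": 0,"wy": 0,"wz": 0},
  {"x": 16,"y": 2,"z": 0,"wx": 0,"wy": 0,"wz": 0},
  {"x": 20,"y": 2,"z": 0,"wx": 0,"wy": 0,"wz": 0},
  {"x": 20,"y": 2,"z": 0,"wx": 0,"wy": 0,"wz": 0},
])

```text
clock: 36.95
position: [0.47, 0.2216, 0.0305]
ee_rot: [0.001, -0.056, 0.998, 0.0]
wrist_force: [-0.1, 0.1, -5.9]
finger_gap: 0.135
gripper_force: 58.5
```

```bash
python3 - <<'E'
from h import *
s=bot.read_state(); print(s["position"].round(4),s["wrist_force"].round(1),s["ft_torque"].round(2))
a=bot.grab_frame("side")["img"][205:295,180:300]; b=bot.grab_frame("scene")["img"][120:210,210:330]
o=np.vstack([cv2.resize(i,(800,600),interpolation=cv2.INTER_CUBIC)[100:400] for i in (a,b)])
cv2.imwrite("pics/mouth.png",o)
E
```

```text
[0.47   0.2216 0.0305] [-0.1  0.1 -5.9] [-0.06  0.7   0.04]
```

View pics/mouth.png

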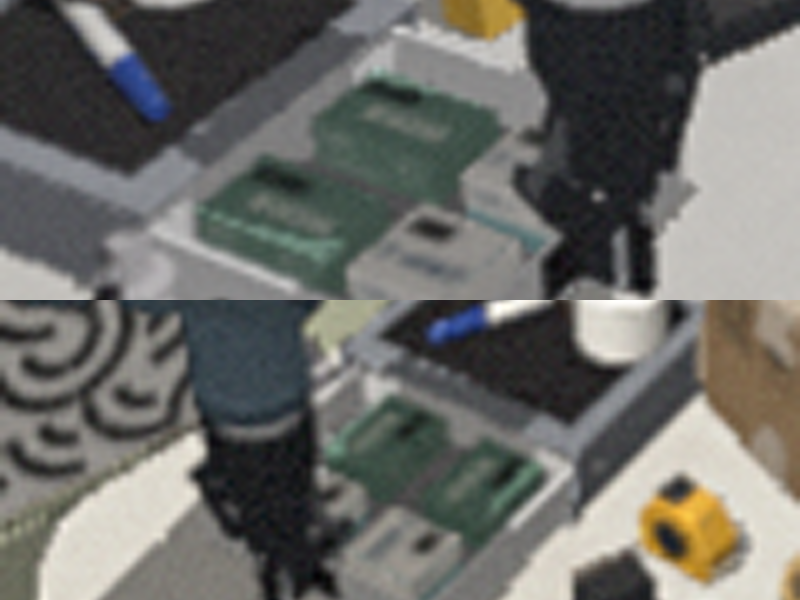

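The tray's rear edge is now under the riser in both views and nothing is binding. I'll keep pushing.

servo_tool([
  {"x": 6,"y": 1,"z": 0,"wx": 0,"wy": 0,"wz": 0},
  {"x": 12,"y": 1,"z": 0,"wx": 0,"wy": 0,"wz": 0},
  {"x": 18,"y": 2,"z": 0,"wx": 0,"wy": 0,"wz": 0},
  {"x": 24,"y": 3,"z": 0,"wx": 0,"wy": 0,"wz": 0},
  {"x": 30,"y": 3,"z": 0,"wx": 0,"wy": 0,"wz": 0},
  {"x": 36,"y": 4,"z": 0,"wx": 0,"wy": 0,"wz": 0},
  {"x": 42,"y": 5,"z": 0,"wx": 0,"wy": 0,"wz": 0},
  {"x": 48,"y": 5,"z": 0,"wx": 0,"wy": 0,"wz": 0},
  {"x": 54,"y": 6,"z": 0,"wx": 0,"wy": 0,"wz": 0},
  {"x": 54,"y": 6,"z": 0,"wx": 0,"wy": 0,"wz": 0},
])

```text
clock: 37.88
position: [0.5244, 0.2277, 0.0306]
ee_rot: [0.001, -0.056, 0.998, 0.0]
wrist_force: [0.8, -1.0, -5.7]
finger_gap: 0.128
gripper_force: 58.6
```

servo_tool([
  {"x": 6,"y": 1,"z": 0,"wx": 0,"wy": 0,"wz": 0},
  {"x": 12,"y": 1,"z": 0,"wx": 0,"wy": 0,"wz": 0},
  {"x": 18,"y": 2,"z": 0,"wx": 0,"wy": 0,"wz": 0},
  {"x": 24,"y": 3,"z": 0,"wx": 0,"wy": 0,"wz": 0},
  {"x": 30,"y": 3,"z": 0,"wx": 0,"wy": 0,"wz": 0},
  {"x": 36,"y": 4,"z": 0,"wx": 0,"wy": 0,"wz": 0},
  {"x": 42,"y": 5,"z": 0,"wx": 0,"wy": 0,"wz": 0},
  {"x": 48,"y": 5,"z": 0,"wx": 0,"wy": 0,"wz": 0},
  {"x": 54,"y": 6,"z": 0,"wx": 0,"wy": 0,"wz": 0},
  {"x": 54,"y": 6,"z": 0,"wx": 0,"wy": 0,"wz": 0},
])

```text
clock: 38.72
position: [0.5783, 0.2337, 0.0305]
ee_rot: [0.001, -0.057, 0.998, 0.0]
wrist_force: [0.4, -0.2, -5.2]
finger_gap: 0.135
gripper_force: 58.8
```

servo_tool([
  {"x": 6,"y": 1,"z": 0,"wx": 0,"wy": 0,"wz": 0},
  {"x": 12,"y": 1,"z": 0,"wx": 0,"wy": 0,"wz": 0},
  {"x": 18,"y": 2,"z": 0,"wx": 0,"wy": 0,"wz": 0},
  {"x": 24,"y": 3,"z": 0,"wx": 0,"wy": 0,"wz": 0},
  {"x": 30,"y": 3,"z": 0,"wx": 0,"wy": 0,"wz": 0},
  {"x": 36,"y": 4,"z": 0,"wx": 0,"wy": 0,"wz": 0},
  {"x": 42,"y": 5,"z": 0,"wx": 0,"wy": 0,"wz": 0},
  {"x": 48,"y": 5,"z": 0,"wx": 0,"wy": 0,"wz": 0},
  {"x": 48,"y": 5,"z": 0,"wx": 0,"wy": 0,"wz": 0},
])

```text
clock: 39.47
position: [0.6265, 0.2386, 0.0306]
ee_rot: [0.001, -0.057, 0.998, 0.0]
wrist_force: [0.6, 1.1, -4.9]
finger_gap: 0.127
gripper_force: 58.9
```

servo_tool([
  {"x": 3,"y": 0,"z": 0,"wx": 0,"wy": 0,"wz": 0},
  {"x": 6,"y": 1,"z": 0,"wx": 0,"wy": 0,"wz": 0},
  {"x": 9,"y": 1,"z": 0,"wx": 0,"wy": 0,"wz": 0},
  {"x": 12,"y": 1,"z": 0,"wx": 0,"wy": 0,"wz": 0},
  {"x": 12,"y": 1,"z": 0,"wx": 0,"wy": 0,"wz": 0},
])

```text
clock: 39.88
position: [0.6374, 0.2398, 0.0305]
ee_rot: [0.0, -0.057, 0.998, 0.0]
wrist_force: [-1.2, 2.8, -4.0]
finger_gap: 0.131
gripper_force: 59.2
```

servo_tool([
  {"x": 2,"y": 0,"z": 0,"wx": 0,"wy": 0,"wz": 0},
  {"x": 4,"y": 0,"z": 0,"wx": 0,"wy": 0,"wz": 0},
  {"x": 4,"y": 0,"z": 0,"wx": 0,"wy": 0,"wz": 0},
])

```text
clock: 40.13
position: [0.6393, 0.24, 0.0301]
ee_rot: [-0.002, -0.057, 0.998, 0.0]
wrist_force: [-8.6, 2.1, 0.1]
finger_gap: 0.129
gripper_force: 59.8
```

servo_tool([
  {"x": 2,"y": 0,"z": 1,"wx": 0,"wy": 0,"wz": 0},
  {"x": 4,"y": 0,"z": 2,"wx": 0,"wy": 0,"wz": 0},
  {"x": 4,"y": 0,"z": 2,"wx": 0,"wy": 0,"wz": 0},
])

```text
clock: 40.38
position: [0.6392, 0.24, 0.0302]
ee_rot: [-0.006, -0.057, 0.998, -0.0]
wrist_force: [-19.8, 1.6, 2.0]
finger_gap: 0.134
gripper_force: 59.9
```

```bash
python3 - <<'E'
from fit import *
s=bot.read_state(); print(s["position"].round(4),s["wrist_force"].round(1),s["ft_torque"].round(2))
for c in ["side","scene"]:
    f=bot.grab_frame(c); T=camT(f); P=cloud(f,T); cv2.imwrite(f"pics/{c}5.png",f["img"])
    for q in ["tray_front","riser"]:
        for d in bot.place_of(q,c)[:1]: print(c,q,d["confidence"],at_z(f,T,d["position"],0).round(3))
    z=P[...,2]; q=P[np.isfinite(z)&(z>.037)&(z<.046)&(P[...,0]<.70)&(P[...,0]>.6)&(P[...,1]>.15)&(P[...,1]<.34)]
    if len(q)>20: print("tray front top pts",len(q), line(q,1,-1,.16,.33,15))
    r=P[np.isfinite(z)&(z>.060)&(z<.068)&(P[...,0]>.62)&(P[...,0]<.72)]
    print("riser",line(r,1,-1,.16,.33,15))
E
```

```text
[0.6392 0.24   0.0302] [-19.8   1.6   2. ] [0.32 2.3  0.24]
side tray_front 0.56 [ 0.669  0.251 -0.   ]
side riser 0.56 [0.666 0.259 0.   ]
tray front top pts 96 (array([0.56188801, 0.48381827]), 4, np.float64(0.005011020915307631))
riser (array([0.48017619, 0.50923879]), 6, np.float64(0.003259161913860564))
scene tray_front 0.57 [0.696 0.259 0.   ]
scene riser 0.6 [0.661 0.24  0.   ]
tray front top pts 47 (array([-0.91717173,  0.83718098]), 3, np.float64(0.0027955311422368))
riser (array([-0.6704855 ,  0.79905026]), 6, np.float64(0.0054129862515222))
```

The tray is hard against the rear wall: the tool stopped at x=.639, as predicted. I'll relieve the force, let go, and look from above.

servo_tool([
  {"x": -2,"y": 0,"z": -1,"wx": 0,"wy": 0,"wz": 0},
  {"x": -5,"y": 0,"z": -3,"wx": 0,"wy": 0,"wz": 0},
  {"x": -5,"y": 0,"z": -3,"wx": 0,"wy": 0,"wz": 0},
])

```text
clock: 40.93
position: [0.6392, 0.24, 0.0294]
ee_rot: [-0.0, -0.057, 0.998, 0.0]
wrist_force: [-4.9, 3.4, -1.9]
finger_gap: 0.131
gripper_force: 59.4
```

servo_tool([
  {"x": 0,"y": 0,"z": 0,"wx": 0,"wy": 0,"wz": 0},
  {"x": 0,"y": 0,"z": 0,"wx": 0,"wy": 0,"wz": 0},
  {"x": 0,"y": 0,"z": 0,"wx": 0,"wy": 0,"wz": 0},
  {"x": 0,"y": 0,"z": 0,"wx": 0,"wy": 0,"wz": 0},
  {"x": 0,"y": 0,"z": 30,"wx": 0,"wy": 0,"wz": 0},
  {"x": 0,"y": 0,"z": 70,"wx": 0,"wy": 0,"wz": 0},
  {"x": -30,"y": 0,"z": 110,"wx": 0,"wy": 0,"wz": 0},
  {"x": -70,"y": 30,"z": 110,"wx": 0,"wy": 0,"wz": 0},
  {"x": -90,"y": 60,"z": 110,"wx": 0,"wy": 0,"wz": 0},
  {"x": -90,"y": 90,"z": 110,"wx": 0,"wy": 0,"wz": 0},
], claw=0.2)

```text
clock: 41.77
position: [0.547, 0.3297, 0.1409]
ee_rot: [-0.0, -0.056, 0.998, 0.0]
wrist_force: [1.0, 0.1, -0.4]
finger_gap: 0.602
gripper_force: 0.0
```

servo_tool([
  {"x": 0,"y": 0,"z": 160,"wx": 0,"wy": 0,"wz": -1.68},
  {"x": 0,"y": 0,"z": 160,"wx": 0,"wy": 0,"wz": -1.68},
  {"x": 0,"y": 0,"z": 160,"wx": 0,"wy": 0,"wz": -1.68},
  {"x": 0,"y": 0,"z": 160,"wx": 0,"wy": 0,"wz": -1.68},
  {"x": 0,"y": 0,"z": 160,"wx": 0,"wy": 0,"wz": -1.68},
  {"x": 0,"y": 0,"z": 160,"wx": 0,"wy": 0,"wz": -1.68},
  {"x": 0,"y": 0,"z": 160,"wx": 0,"wy": 0,"wz": -1.68},
  {"x": 0,"y": 0,"z": 160,"wx": 0,"wy": 0,"wz": -1.68},
  {"x": 0,"y": 0,"z": 160,"wx": 0,"wy": 0,"wz": -1.68},
  {"x": 0,"y": 0,"z": 160,"wx": 0,"wy": 0,"wz": -1.68},
])

```text
clock: 42.6
position: [0.5503, 0.3294, 0.2998]
ee_rot: [0.0, 0.541, 0.841, 0.0]
wrist_force: [-0.2, 0.3, -0.1]
finger_gap: 0.594
gripper_force: 0.0
```

servo_tool([
  {"x": 70,"y": -60,"z": 0,"wx": 0,"wy": 0,"wz": -0.43},
  {"x": 70,"y": -60,"z": 0,"wx": 0,"wy": 0,"wz": -0.43},
  {"x": 70,"y": -60,"z": 0,"wx": 0,"wy": 0,"wz": -0.43},
  {"x": 70,"y": -60,"z": 0,"wx": 0,"wy": 0,"wz": -0.43},
  {"x": 70,"y": -60,"z": 0,"wx": 0,"wy": 0,"wz": -0.43},
])

```text
clock: 43.02
position: [0.6209, 0.2682, 0.2993]
ee_rot: [0.0, 0.707, 0.707, 0.0]
wrist_force: [-0.9, 0.8, -0.8]
finger_gap: 0.6
gripper_force: 0.0
```

```bash
python3 - <<'E'
from fit import *
s=bot.read_state(); print(s["position"].round(4),s["clock"],s["ee_rot"].round(3))
f=bot.grab_frame("wrist"); T=camT(f,s); P=cloud(f,T); cv2.imwrite("pics/w6.png",f["img"])
for q,zz in [("riser",0),("post_top",.068),("tray_front",0),("tray_grip",.06),("keeper_pin",.075),("lever_end",.08)]:
    for d in bot.place_of(q,"wrist")[:1]: print(q,round(d["confidence"],2),np.round(d["position"]),at_z(f,T,d["position"],zz).round(4))
z=P[...,2]
for nm,c0,r,lo,hi in [("post",(.643,.373),.011,.06,.076),("pin",(.562,.388),.02,.065,.082),("grip",(.635,.242),.035,.052,.064),("ball",(.611,.416),.025,.05,.1)]:
    q=P[np.isfinite(z)&(z>lo)&(z<hi)&(np.hypot(P[...,0]-c0[0],P[...,1]-c0[1])<r)]
    if len(q): print(nm,len(q),q.mean(0).round(4),q[:,:2].min(0).round(4),q[:,:2].max(0).round(4))
r=P[np.isfinite(z)&(z>.060)&(z<.068)&(P[...,0]>.62)]
print("riser",line(r,1,-1,.17,.33,25),line(r,0,1,.70,.8),line(r,0,-1,.7,.8))
q=P[np.isfinite(z)&(z>.037)&(z<.046)&(P[...,0]<.70)&(P[...,0]>.6)&(P[...,1]>.15)&(P[...,1]<.34)]; print("tray rim",len(q), q.mean(0) if len(q) else "")
cv2.imwrite("pics/w6c.png",cv2.resize(f["img"][20:220,240:500],(780,600),interpolation=cv2.INTER_CUBIC))
E
```

```text
[0.6209 0.2682 0.2993] 43.0167 [0.    0.707 0.707 0.   ]
riser 0.92 [348. 177.] [0.6672 0.2453 0.    ]
tray_front 0.86 [350. 178.] [0.6699 0.2438 0.    ]
tray_grip 0.84 [333. 190.] [0.6407 0.2391 0.06  ]
keeper_pin 0.97 [269.  75.] [0.5597 0.3886 0.075 ]
lever_end 0.94 [310.  49.] [0.6095 0.4155 0.08  ]
post 195 [0.6424 0.3736 0.0695] [0.6342 0.3637] [0.6506 0.3833]
pin 94 [0.5629 0.3881 0.0755] [0.557  0.3829] [0.5683 0.3939]
grip 323 [0.6433 0.2415 0.0606] [0.6189 0.2323] [0.6697 0.2531]
ball 276 [0.6159 0.4129 0.0723] [0.5993 0.4067] [0.6357 0.4208]
riser (array([-0.10840389,  0.69769864]), 21, np.float64(0.0005183906564622923)) (array([0.13170363, 0.26306151]), 25, np.float64(0.0006835618970167611)) (array([0.03373424, 0.12720931]), 14, np.float64(0.0012504435554419008))
tray rim 418 [0.66518238 0.24923111 0.04285275]
```

View pics/w6c.png

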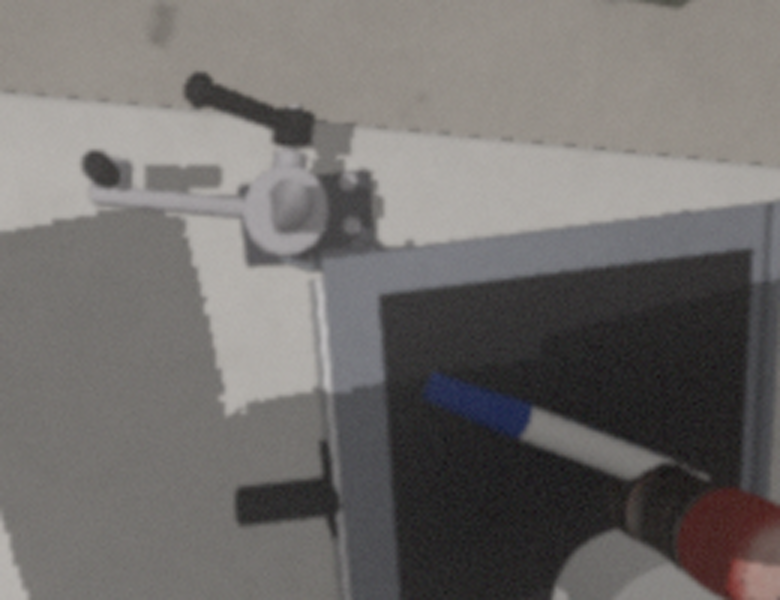

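```bash
python3 - <<'E'
from fit import *
f=bot.grab_frame("wrist"); s=bot.read_state(); T=camT(f,s); P=cloud(f,T); z=P[...,2]
m=np.isfinite(z)&(P[...,1]>.16)&(P[...,1]<.335)&((P[...,1]<.225)|(P[...,1]>.265))&(P[...,0]>.63)&(P[...,0]<.70)
Q=P[m]; xr=(Q[:,0]-(.6977-.1084*Q[:,1]))*.994
for lo in np.arange(-.024,.012,.002):
    k=(xr>=lo)&(xr<lo+.002); zz=Q[k,2]
    print(round(lo*1000),k.sum(),np.percentile(zz,[5,25,50,75,95]).round(3) if k.sum() else "")
E
```

```text
-24 1233 [0.002 0.326 0.36  0.385 0.394]
-22 1028 [0.002 0.339 0.37  0.385 0.394]
-20 784 [0.002 0.333 0.359 0.38  0.395]
-18 590 [0.001 0.321 0.348 0.371 0.394]
-16 363 [0.001 0.003 0.348 0.357 0.37 ]
-14 346 [0.001 0.003 0.334 0.354 0.362]
-12 342 [0.001 0.003 0.329 0.353 0.358]
-10 422 [0.001 0.318 0.353 0.357 0.358]
-8 374 [0.001 0.003 0.357 0.358 0.359]
-6 514 [0.001 0.021 0.351 0.359 0.36 ]
-4 575 [0.015 0.044 0.353 0.359 0.36 ]
-2 772 [0.044 0.066 0.36  0.361 0.367]
0 1365 [0.066 0.361 0.372 0.378 0.394]
2 2119 [0.066 0.374 0.381 0.384 0.394]
4 1342 [0.066 0.366 0.384 0.389 0.395]
6 936 [0.066 0.364 0.38  0.39  0.395]
8 956 [0.065 0.364 0.38  0.39  0.396]
10 881 [0.066 0.368 0.381 0.39  0.396]
```

servo_tool([
  {"x": -34,"y": -32,"z": -150,"wx": 0,"wy": 0,"wz": 1.68},
  {"x": -34,"y": -32,"z": -150,"wx": 0,"wy": 0,"wz": 1.68},
  {"x": -34,"y": -32,"z": -150,"wx": 0,"wy": 0,"wz": 1.68},
  {"x": -34,"y": -32,"z": -150,"wx": 0,"wy": 0,"wz": 1.68},
  {"x": -34,"y": -32,"z": -150,"wx": 0,"wy": 0,"wz": 1.68},
  {"x": -34,"y": -32,"z": -150,"wx": 0,"wy": 0,"wz": 1.68},
  {"x": -34,"y": -32,"z": -150,"wx": 0,"wy": 0,"wz": 1.68},
  {"x": -34,"y": -32,"z": -150,"wx": 0,"wy": 0,"wz": 1.68},
  {"x": -34,"y": -32,"z": -150,"wx": 0,"wy": 0,"wz": 1.68},
  {"x": -34,"y": -32,"z": -150,"wx": 0,"wy": 0,"wz": 1.68},
], claw=-1)

```text
clock: 44.25
position: [0.5857, 0.2379, 0.1495]
ee_rot: [0.0, 0.154, 0.988, 0.0]
wrist_force: [-1.1, -0.2, 0.2]
finger_gap: -0.001
gripper_force: 0.0
```

servo_tool([
  {"x": 0,"y": 0,"z": -40,"wx": 0,"wy": 0,"wz": 0.43},
  {"x": 0,"y": 0,"z": -80,"wx": 0,"wy": 0,"wz": 0.43},
  {"x": 0,"y": 0,"z": -109,"wx": 0,"wy": 0,"wz": 0.43},
  {"x": 0,"y": 0,"z": -109,"wx": 0,"wy": 0,"wz": 0.43},
  {"x": 0,"y": 0,"z": -109,"wx": 0,"wy": 0,"wz": 0.43},
])

```text
clock: 44.67
position: [0.5835, 0.2374, 0.0375]
ee_rot: [-0.003, -0.058, 0.998, -0.0]
wrist_force: [0.5, -0.4, -0.2]
finger_gap: 0.001
gripper_force: 0.0
```

servo_tool([
  {"x": 4,"y": 0,"z": 0,"wx": 0,"wy": 0,"wz": 0},
  {"x": 8,"y": 1,"z": 0,"wx": 0,"wy": 0,"wz": 0},
  {"x": 12,"y": 1,"z": 0,"wx": 0,"wy": 0,"wz": 0},
  {"x": 16,"y": 2,"z": 0,"wx": 0,"wy": 0,"wz": 0},
  {"x": 20,"y": 2,"z": 0,"wx": 0,"wy": 0,"wz": 0},
  {"x": 20,"y": 2,"z": 0,"wx": 0,"wy": 0,"wz": 0},
])

```text
clock: 45.17
position: [0.607, 0.2396, 0.041]
ee_rot: [0.001, -0.056, 0.998, 0.0]
wrist_force: [-1.0, -1.4, 0.1]
finger_gap: 0.001
gripper_force: 0.0
```

servo_tool([
  {"x": 2,"y": 0,"z": 0,"wx": 0,"wy": 0,"wz": 0},
  {"x": 4,"y": 0,"z": 0,"wx": 0,"wy": 0,"wz": 0},
  {"x": 6,"y": 0,"z": 0,"wx": 0,"wy": 0,"wz": 0},
  {"x": 8,"y": 1,"z": 0,"wx": 0,"wy": 0,"wz": 0},
  {"x": 8,"y": 1,"z": 0,"wx": 0,"wy": 0,"wz": 0},
])

```text
clock: 45.58
position: [0.6085, 0.2397, 0.0398]
ee_rot: [-0.006, -0.057, 0.998, -0.001]
wrist_force: [-20.7, -5.5, 16.1]
finger_gap: 0.001
gripper_force: 10.3
```

servo_tool([
  {"x": 1,"y": 0,"z": 0,"wx": 0,"wy": 0,"wz": 0},
  {"x": 2,"y": 0,"z": 0,"wx": 0,"wy": 0,"wz": 0},
  {"x": 2,"y": 0,"z": 0,"wx": 0,"wy": 0,"wz": 0},
])

```text
clock: 45.83
position: [0.6084, 0.2397, 0.0397]
ee_rot: [-0.008, -0.057, 0.998, -0.001]
wrist_force: [-26.9, -6.3, 21.0]
finger_gap: -0.004
gripper_force: 14.1
```

That is a hard stop at the same place, so the tray is home. Next I'll take the keeper's pin at (.562,.388).

servo_tool([
  {"x": -10,"y": 0,"z": 0,"wx": 0,"wy": 0,"wz": 0},
  {"x": -35,"y": 0,"z": 10,"wx": 0,"wy": 0,"wz": 0},
  {"x": -50,"y": 0,"z": 45,"wx": 0,"wy": 0,"wz": 0},
  {"x": -56,"y": 20,"z": 85,"wx": 0,"wy": 0,"wz": 0},
  {"x": -56,"y": 60,"z": 85,"wx": 0,"wy": 0,"wz": 0},
  {"x": -56,"y": 100,"z": 85,"wx": 0,"wy": 0,"wz": 0},
  {"x": -56,"y": 140,"z": 85,"wx": 0,"wy": 0,"wz": 0},
  {"x": -56,"y": 148,"z": 85,"wx": 0,"wy": 0,"wz": 0},
  {"x": -56,"y": 148,"z": 85,"wx": 0,"wy": 0,"wz": 0},
  {"x": -56,"y": 148,"z": 85,"wx": 0,"wy": 0,"wz": 0},
], claw=0.2)

```text
clock: 46.67
position: [0.5593, 0.3884, 0.1247]
ee_rot: [-0.0, -0.057, 0.998, -0.0]
wrist_force: [0.4, -0.4, 0.2]
finger_gap: 0.597
gripper_force: 0.0
```

```bash
python3 - <<'E'
from fit import *
s=bot.read_state(); print(s["position"].round(4),s["clock"],s["ee_rot"].round(3))
f=bot.grab_frame("wrist"); T=camT(f,s); P=cloud(f,T); z=P[...,2]
for d in bot.place_of("keeper_pin","wrist")[:2]: print(round(d["confidence"],2),np.round(d["position"]),at_z(f,T,d["position"],.075).round(4))
q=P[np.isfinite(z)&(z>.068)&(z<.082)&(np.hypot(P[...,0]-.562,P[...,1]-.388)<.02)]
print(len(q),q.mean(0).round(4),q.min(0).round(4),q.max(0).round(4))
E
```

```text
[0.5593 0.3884 0.1247] 46.6667 [-0.    -0.057  0.998 -0.   ]
0.69 [321. 221.] [0.5614 0.3892 0.075 ]
227 [0.5614 0.3887 0.0754] [0.5569 0.3833 0.068 ] [0.5684 0.3942 0.0786]
```

servo_tool([
  {"x": 2,"y": 0,"z": -30,"wx": 0,"wy": 0,"wz": 0},
  {"x": 2,"y": 0,"z": -60,"wx": 0,"wy": 0,"wz": 0},
  {"x": 2,"y": 0,"z": -72,"wx": 0,"wy": 0,"wz": 0},
  {"x": 2,"y": 0,"z": -74,"wx": 0,"wy": 0,"wz": 0},
  {"x": 2,"y": 0,"z": -74,"wx": 0,"wy": 0,"wz": 0},
])

```text
clock: 47.18
position: [0.5614, 0.3872, 0.0505]
ee_rot: [-0.001, -0.056, 0.998, -0.0]
wrist_force: [0.6, 0.4, 0.6]
finger_gap: 0.603
gripper_force: 0.0
```

servo_tool([
  {"x": 0,"y": 0,"z": 0,"wx": 0,"wy": 0,"wz": 0},
  {"x": 0,"y": 0,"z": 0,"wx": 0,"wy": 0,"wz": 0},
  {"x": 0,"y": 0,"z": 0,"wx": 0,"wy": 0,"wz": 0},
  {"x": 0,"y": 0,"z": 0,"wx": 0,"wy": 0,"wz": 0},
  {"x": 0,"y": 0,"z": 0,"wx": 0,"wy": 0,"wz": 0},
  {"x": 0,"y": 0,"z": 0,"wx": 0,"wy": 0,"wz": 0},
], claw=-1)

```text
clock: 47.68
position: [0.5628, 0.3891, 0.0533]
ee_rot: [0.001, -0.057, 0.998, 0.0]
wrist_force: [-0.9, -1.3, 6.9]
finger_gap: 0.114
gripper_force: 58.6
```

```bash
python3 - <<'E'
from fit import *
p=bot.read_state()["position"]; print(p.round(4))
psi=.109; post=np.array([.643,.3735]); v=p[:2]-post; r0=np.hypot(*v); a0=np.arctan2(v[1],v[0])%(2*np.pi)
th=-(a0-psi)+np.arctan2(-80,-8)%(2*np.pi); print("r",r0,"keeper",th)
n=18
for i in range(1,n+1):
    a=a0+th*i/n; r=r0+(.0804-r0)*i/n; d=(post+r*np.array([np.cos(a),np.sin(a)])-p[:2])*1000; print(i,d.round(1))
E
```

```text
[0.5628 0.3891 0.0533]
r 0.08169765997814829 keeper 1.7725075907060592
1 [-1.1 -8. ]
2 [ -1.4 -16. ]
3 [ -0.9 -24. ]
4 [  0.4 -31.9]
5 [  2.5 -39.7]
6 [  5.3 -47.2]
7 [  8.8 -54.3]
8 [ 13.  -61.1]
9 [ 17.9 -67.5]
10 [ 23.3 -73.3]
11 [ 29.3 -78.5]
12 [ 35.8 -83.2]
13 [ 42.7 -87.1]
14 [ 49.9 -90.4]
15 [ 57.4 -93. ]
16 [ 65.2 -94.8]
17 [ 73.  -95.8]
18 [ 80.9 -96. ]
```

servo_tool([
  {"x": -1,"y": -8,"z": 0,"wx": 0,"wy": 0,"wz": 0},
  {"x": -1,"y": -16,"z": 0,"wx": 0,"wy": 0,"wz": 0},
  {"x": -1,"y": -24,"z": 0,"wx": 0,"wy": 0,"wz": 0},
  {"x": 0,"y": -32,"z": 0,"wx": 0,"wy": 0,"wz": 0},
  {"x": 2,"y": -40,"z": 0,"wx": 0,"wy": 0,"wz": 0},
  {"x": 5,"y": -47,"z": 0,"wx": 0,"wy": 0,"wz": 0},
  {"x": 9,"y": -54,"z": 0,"wx": 0,"wy": 0,"wz": 0},
  {"x": 13,"y": -61,"z": 0,"wx": 0,"wy": 0,"wz": 0},
  {"x": 18,"y": -67,"z": 0,"wx": 0,"wy": 0,"wz": 0},
  {"x": 18,"y": -67,"z": 0,"wx": 0,"wy": 0,"wz": 0},
])

```text
clock: 48.52
position: [0.5799, 0.3218, 0.0529]
ee_rot: [0.0, -0.057, 0.998, 0.001]
wrist_force: [-4.3, 0.6, 9.3]
finger_gap: 0.108
gripper_force: 60.1
```

servo_tool([
  {"x": 5,"y": -6,"z": 0,"wx": 0,"wy": 0,"wz": 0},
  {"x": 11,"y": -11,"z": 0,"wx": 0,"wy": 0,"wz": 0},
  {"x": 18,"y": -16,"z": 0,"wx": 0,"wy": 0,"wz": 0},
  {"x": 25,"y": -20,"z": 0,"wx": 0,"wy": 0,"wz": 0},
  {"x": 32,"y": -23,"z": 0,"wx": 0,"wy": 0,"wz": 0},
  {"x": 39,"y": -25,"z": 0,"wx": 0,"wy": 0,"wz": 0},
  {"x": 47,"y": -27,"z": 0,"wx": 0,"wy": 0,"wz": 0},
  {"x": 55,"y": -28,"z": 0,"wx": 0,"wy": 0,"wz": 0},
  {"x": 62,"y": -28,"z": 0,"wx": 0,"wy": 0,"wz": 0},
  {"x": 62,"y": -28,"z": 0,"wx": 0,"wy": 0,"wz": 0},
])

```text
clock: 49.35
position: [0.6443, 0.2941, 0.0528]
ee_rot: [0.002, -0.056, 0.998, 0.001]
wrist_force: [5.9, 4.0, 4.1]
finger_gap: 0.114
gripper_force: 60.1
```

```bash
cat > kp.py <<'E'
from fit import *
s=bot.read_state(); p=s["position"]; print(p.round(4),s["wrist_force"].round(1))
psi=.109; post=np.array([.643,.3735]); v=p[:2]-post; a=np.arctan2(v[1],v[0])%(2*np.pi)
print("r",np.hypot(*v),"keeper",(np.arctan2(-80,-8)%(2*np.pi))-(a-psi))
E
python3 kp.py
```

```text
[0.6443 0.2941 0.0528] [5.9 4.  4.1]
r 0.07941876840984743 keeper -0.007335278261849432
```

servo_tool([
  {"x": 0,"y": 0,"z": 0,"wx": 0,"wy": 0,"wz": 0},
  {"x": 0,"y": 0,"z": 0,"wx": 0,"wy": 0,"wz": 0},
  {"x": 0,"y": 0,"z": 0,"wx": 0,"wy": 0,"wz": 0},
  {"x": 0,"y": 0,"z": 20,"wx": 0,"wy": 0,"wz": 0},
  {"x": 0,"y": 0,"z": 50,"wx": 0,"wy": 0,"wz": 0},
  {"x": -10,"y": 0,"z": 90,"wx": 0,"wy": 0,"wz": 0},
  {"x": -30,"y": 20,"z": 120,"wx": 0,"wy": 0,"wz": 0},
  {"x": -40,"y": 40,"z": 140,"wx": 0,"wy": 0,"wz": 0},
  {"x": -40,"y": 40,"z": 150,"wx": 0,"wy": 0,"wz": 0},
  {"x": -40,"y": 40,"z": 150,"wx": 0,"wy": 0,"wz": 0},
], claw=-0.4)

```text
clock: 50.18
position: [0.6022, 0.3349, 0.2046]
ee_rot: [0.002, -0.058, 0.998, 0.0]
wrist_force: [0.5, -0.1, 0.2]
finger_gap: 0.297
gripper_force: 0.0
```

```bash
python3 - <<'E'
from fit import *
s=bot.read_state(); print(s["position"].round(4),s["clock"],s["ee_rot"].round(3))
f=bot.grab_frame("wrist"); T=camT(f,s); P=cloud(f,T); z=P[...,2]
for q,zz in [("post_top",.068),("tray_front",0),("tray_grip",.06),("keeper_pin",.075),("lever_end",.08),("lever_end",.075)]:
    for d in bot.place_of(q,"wrist")[:2]: print(q,round(d["confidence"],2),np.round(d["position"]),at_z(f,T,d["position"],zz).round(4))
for nm,c0,r,lo,hi in [("post",(.643,.373),.011,.06,.076),("pin",(.6443,.294),.025,.069,.08),("ball",(.603,.335),.03,.06,.1)]:
    q=P[np.isfinite(z)&(z>lo)&(z<hi)&(np.hypot(P[...,0]-c0[0],P[...,1]-c0[1])<r)]
    if len(q): print(nm,len(q),q.mean(0).round(4),q.min(0).round(4),q.max(0).round(4))
cv2.imwrite("pics/w7.png",f["img"])
E
```

```text
[0.6022 0.3349 0.2046] 50.1833 [ 0.002 -0.058  0.998  0.   ]
post_top 0.68 [354. 230.] [0.644  0.3774 0.068 ]
tray_front 0.73 [245. 218.] [0.6723 0.2433 0.    ]
tray_grip 0.6 [230. 210.] [0.6407 0.2404 0.06  ]
keeper_pin 0.94 [273. 222.] [0.6419 0.2903 0.075 ]
lever_end 0.64 [318. 198.] [0.609  0.3337 0.08  ]
lever_end 0.64 [318. 198.] [0.6105 0.3338 0.075 ]
post 269 [0.6417 0.3733 0.0687] [0.6344 0.364  0.0601] [0.6515 0.3834 0.0714]
pin 112 [0.6404 0.2939 0.0755] [0.6359 0.288  0.0691] [0.6464 0.2994 0.0781]
ball 260 [0.6063 0.3378 0.0762] [0.6014 0.3246 0.0605] [0.6134 0.3551 0.087 ]
```

View pics/w7.png

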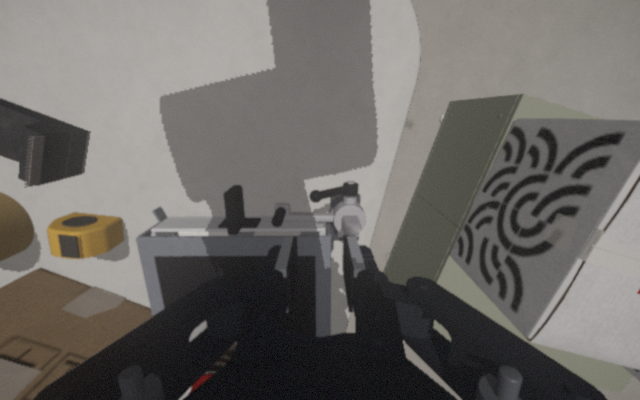

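The picture shows the arm across the tray's front, with the pin at (280,213). The keeper measures about 0.03. The lever ball is at (318,196), about (.609,.333), which matches the prediction. Now I'll press the lever down.

servo_tool([
  {"x": 7,"y": -6,"z": -40,"wx": 0,"wy": 0,"wz": 0},
  {"x": 7,"y": -6,"z": -80,"wx": 0,"wy": 0,"wz": 0},
  {"x": 7,"y": -6,"z": -100,"wx": 0,"wy": 0,"wz": 0},
  {"x": 7,"y": -6,"z": -100,"wx": 0,"wy": 0,"wz": 0},
  {"x": 7,"y": -6,"z": -100,"wx": 0,"wy": 0,"wz": 0},
  {"x": 7,"y": -6,"z": -100,"wx": 0,"wy": 0,"wz": 0},
], claw=-1)

```text
clock: 51.03
position: [0.61, 0.3278, 0.1029]
ee_rot: [0.001, -0.056, 0.998, 0.0]
wrist_force: [0.6, 0.3, 0.9]
finger_gap: -0.0
gripper_force: 0.0
```

servo_tool([
  {"x": 0,"y": 0,"z": -6,"wx": 0,"wy": 0,"wz": 0},
  {"x": 0,"y": -2,"z": -12,"wx": 0,"wy": 0,"wz": 0},
  {"x": 1,"y": -5,"z": -18,"wx": 0,"wy": 0,"wz": 0},
  {"x": 1,"y": -8,"z": -25,"wx": 0,"wy": 0,"wz": 0},
  {"x": 1,"y": -11,"z": -32,"wx": 0,"wy": 0,"wz": 0},
  {"x": 2,"y": -14,"z": -39,"wx": 0,"wy": 0,"wz": 0},
  {"x": 2,"y": -16,"z": -46,"wx": 0,"wy": 0,"wz": 0},
  {"x": 2,"y": -18,"z": -53,"wx": 0,"wy": 0,"wz": 0},
  {"x": 2,"y": -20,"z": -60,"wx": 0,"wy": 0,"wz": 0},
  {"x": 2,"y": -20,"z": -60,"wx": 0,"wy": 0,"wz": 0},
])

```text
clock: 51.87
position: [0.6094, 0.3038, 0.0389]
ee_rot: [-0.002, -0.056, 0.998, -0.002]
wrist_force: [-1.8, -9.2, 0.5]
finger_gap: -0.008
gripper_force: 4.3
```

servo_tool([
  {"x": 0,"y": -8,"z": 0,"wx": 0,"wy": 0,"wz": 0},
  {"x": 0,"y": -10,"z": 20,"wx": 0,"wy": 0,"wz": 0},
  {"x": 0,"y": -10,"z": 60,"wx": 0,"wy": 0,"wz": 0},
  {"x": -10,"y": 0,"z": 100,"wx": 0,"wy": 0,"wz": 0},
  {"x": -20,"y": 20,"z": 120,"wx": 0,"wy": 0,"wz": 0},
  {"x": -20,"y": 20,"z": 120,"wx": 0,"wy": 0,"wz": 0},
  {"x": -20,"y": 20,"z": 120,"wx": 0,"wy": 0,"wz": 0},
])

```text
clock: 52.45
position: [0.5915, 0.3287, 0.1636]
ee_rot: [0.002, -0.057, 0.998, 0.001]
wrist_force: [-0.6, 0.6, -0.7]
finger_gap: -0.001
gripper_force: 0.0
```

```bash
cat > lv.py <<'E'
from fit import *
s=bot.read_state(); print(s["position"].round(4),s["clock"])
f=bot.grab_frame("wrist"); T=camT(f,s); P=cloud(f,T); z=P[...,2]; psi=.109
Rr=np.array([[np.cos(psi),np.sin(psi)],[-np.sin(psi),np.cos(psi)]])
for q,zz in [("keeper_pin",.075),("lever_end",.05),("tray_front",0),("post_top",.068)]:
    for d in bot.place_of(q,"wrist")[:1]: print(q,round(d["confidence"],2),np.round(d["position"]),at_z(f,T,d["position"],zz).round(4))
V=np.concatenate([((P[...,:2]-[.669,.2445])@Rr.T),z[...,None]],-1)
m=np.isfinite(z)&(V[...,0]<-.040)&(V[...,0]>-.062)&(V[...,1]>.055)&(V[...,1]<.128)&(z>.008)&(z<.1)
q=V[m]*1000; print("lever pts (riser mm): n",len(q))
for a in range(55,128,6):
    k=q[(q[:,1]>=a)&(q[:,1]<a+6)]
    if len(k): print(a,len(k),"top z",np.percentile(k[:,2],90).round(0),"x",k[:,0].mean().round(0))
for nm,c0,r,lo,hi in [("post",(.643,.373),.011,.06,.076),("pin",(.6425,.293),.025,.069,.08)]:
    k=P[np.isfinite(z)&(z>lo)&(z<hi)&(np.hypot(P[...,0]-c0[0],P[...,1]-c0[1])<r)]
    if len(k): print(nm,len(k),k.mean(0).round(4))
cv2.imwrite("pics/lv.png",f["img"])
E
python3 lv.py
```

```text
[0.5915 0.3287 0.1636] 52.45
keeper_pin 0.55 [278. 245.] [0.6366 0.2953 0.075 ]
lever_end 0.56 [308. 203.] [0.6011 0.3189 0.05  ]
tray_front 0.89 [242. 238.] [0.6711 0.2433 0.    ]
post_top 0.91 [364. 255.] [0.6419 0.3768 0.068 ]
lever pts (riser mm): n 553
67 22 top z 44.0 x -56.0
73 72 top z 45.0 x -56.0
79 58 top z 43.0 x -56.0
85 53 top z 43.0 x -55.0
91 54 top z 43.0 x -54.0
97 52 top z 43.0 x -53.0
103 53 top z 43.0 x -53.0
109 54 top z 42.0 x -52.0
115 51 top z 42.0 x -52.0
121 67 top z 42.0 x -50.0
127 17 top z 43.0 x -49.0
post 361 [0.6414 0.3733 0.0685]
pin 154 [0.6353 0.2941 0.0754]
```

The press left the lever about level, with the finger sliding off the ball's end, and it nudged the keeper to about +0.09. I'll bring the pin back first.

servo_tool([
  {"x": 23,"y": -18,"z": -20,"wx": 0,"wy": 0,"wz": 0},
  {"x": 46,"y": -35,"z": -40,"wx": 0,"wy": 0,"wz": 0},
  {"x": 46,"y": -35,"z": -44,"wx": 0,"wy": 0,"wz": 0},
  {"x": 46,"y": -35,"z": -44,"wx": 0,"wy": 0,"wz": 0},
  {"x": 46,"y": -35,"z": -44,"wx": 0,"wy": 0,"wz": 0},
], claw=-0.4)

```text
clock: 53.12
position: [0.636, 0.292, 0.1157]
ee_rot: [-0.002, -0.056, 0.998, -0.0]
wrist_force: [0.1, 0.8, -0.4]
finger_gap: 0.301
gripper_force: 0.0
```

servo_tool([
  {"x": 0,"y": 0,"z": -25,"wx": 0,"wy": 0,"wz": 0},
  {"x": 0,"y": 0,"z": -50,"wx": 0,"wy": 0,"wz": 0},
  {"x": 0,"y": 0,"z": -65,"wx": 0,"wy": 0,"wz": 0},
  {"x": 0,"y": 0,"z": -68,"wx": 0,"wy": 0,"wz": 0},
  {"x": 0,"y": 0,"z": -68,"wx": 0,"wy": 0,"wz": 0},
])

```text
clock: 53.53
position: [0.6355, 0.2929, 0.0483]
ee_rot: [-0.001, -0.057, 0.998, -0.0]
wrist_force: [-0.0, -0.5, 0.5]
finger_gap: 0.305
gripper_force: 0.0
```

servo_tool([
  {"x": 0,"y": 0,"z": 0,"wx": 0,"wy": 0,"wz": 0},
  {"x": 0,"y": 0,"z": 0,"wx": 0,"wy": 0,"wz": 0},
  {"x": 0,"y": 0,"z": 0,"wx": 0,"wy": 0,"wz": 0},
  {"x": 0,"y": 0,"z": 0,"wx": 0,"wy": 0,"wz": 0},
  {"x": 0,"y": 0,"z": 0,"wx": 0,"wy": 0,"wz": 0},
], claw=-1)

```text
clock: 53.95
position: [0.6375, 0.2939, 0.051]
ee_rot: [0.001, -0.057, 0.998, 0.001]
wrist_force: [0.3, 5.6, -0.8]
finger_gap: 0.116
gripper_force: 58.8
```

servo_tool([
  {"x": 2,"y": 0,"z": 0,"wx": 0,"wy": 0,"wz": 0},
  {"x": 4,"y": 0,"z": 0,"wx": 0,"wy": 0,"wz": 0},
  {"x": 6,"y": 0,"z": 0,"wx": 0,"wy": 0,"wz": 0},
  {"x": 7,"y": 0,"z": 0,"wx": 0,"wy": 0,"wz": 0},
  {"x": 7,"y": 0,"z": 0,"wx": 0,"wy": 0,"wz": 0},
  {"x": 7,"y": 0,"z": 0,"wx": 0,"wy": 0,"wz": 0},
])

```text
clock: 54.45
position: [0.643, 0.2938, 0.0508]
ee_rot: [-0.0, -0.057, 0.998, 0.0]
wrist_force: [-5.7, 4.3, 3.3]
finger_gap: 0.114
gripper_force: 59.4
```

servo_tool([
  {"x": 0,"y": 0,"z": 0,"wx": 0,"wy": 0,"wz": 0},
  {"x": 0,"y": 0,"z": 0,"wx": 0,"wy": 0,"wz": 0},
  {"x": 0,"y": 0,"z": 0,"wx": 0,"wy": 0,"wz": 0},
  {"x": 0,"y": 0,"z": 20,"wx": 0,"wy": 0,"wz": 0},
  {"x": 0,"y": 0,"z": 50,"wx": 0,"wy": 0,"wz": 0},
  {"x": -10,"y": 0,"z": 80,"wx": 0,"wy": 0,"wz": 0},
  {"x": -40,"y": 20,"z": 110,"wx": 0,"wy": 0,"wz": 0},
  {"x": -52,"y": 35,"z": 110,"wx": 0,"wy": 0,"wz": 0},
  {"x": -52,"y": 35,"z": 110,"wx": 0,"wy": 0,"wz": 0},
  {"x": -52,"y": 35,"z": 110,"wx": 0,"wy": 0,"wz": 0},
], claw=-0.4)

```text
clock: 55.28
position: [0.5917, 0.3282, 0.1604]
ee_rot: [0.001, -0.057, 0.998, -0.0]
wrist_force: [0.1, 0.6, -0.1]
finger_gap: 0.301
gripper_force: 0.0
```

```bash
python3 lv.py
```

```text
[0.5917 0.3282 0.1604] 55.2833
keeper_pin 0.55 [278. 251.] [0.6413 0.2952 0.075 ]
lever_end 0.84 [304. 209.] [0.6073 0.3149 0.05  ]
tray_front 0.76 [243. 239.] [0.6703 0.2454 0.    ]
post_top 0.95 [365. 256.] [0.6406 0.377  0.068 ]
lever pts (riser mm): n 602
67 49 top z 45.0 x -52.0
73 78 top z 45.0 x -52.0
79 52 top z 43.0 x -51.0
85 54 top z 43.0 x -51.0
91 54 top z 43.0 x -51.0
97 54 top z 43.0 x -51.0
103 54 top z 43.0 x -51.0
109 50 top z 43.0 x -51.0
115 54 top z 42.0 x -50.0
121 85 top z 44.0 x -49.0
127 18 top z 45.0 x -51.0
post 1 [0.6346 0.3798 0.0606]
pin 13 [0.6374 0.2927 0.0709]
```

servo_tool([
  {"x": 18,"y": -5,"z": -40,"wx": 0,"wy": 0,"wz": 0},
  {"x": 18,"y": -5,"z": -70,"wx": 0,"wy": 0,"wz": 0},
  {"x": 18,"y": -5,"z": -95,"wx": 0,"wy": 0,"wz": 0},
  {"x": 18,"y": -5,"z": -102,"wx": 0,"wy": 0,"wz": 0},
  {"x": 18,"y": -5,"z": -102,"wx": 0,"wy": 0,"wz": 0},
  {"x": 18,"y": -5,"z": -102,"wx": 0,"wy": 0,"wz": 0},
], claw=-1)

```text
clock: 56.03
position: [0.6103, 0.3224, 0.0576]
ee_rot: [0.0, -0.056, 0.998, -0.0]
wrist_force: [0.1, 1.6, 0.7]
finger_gap: -0.001
gripper_force: 0.0
```

servo_tool([
  {"x": 0,"y": 0,"z": -4,"wx": 0,"wy": 0,"wz": 0},
  {"x": 0,"y": 0,"z": -8,"wx": 0,"wy": 0,"wz": 0},
  {"x": 0,"y": 0,"z": -12,"wx": 0,"wy": 0,"wz": 0},
  {"x": 0,"y": 0,"z": -16,"wx": 0,"wy": 0,"wz": 0},
  {"x": 0,"y": 0,"z": -20,"wx": 0,"wy": 0,"wz": 0},
  {"x": 0,"y": 0,"z": -24,"wx": 0,"wy": 0,"wz": 0},
  {"x": 0,"y": 0,"z": -27,"wx": 0,"wy": 0,"wz": 0},
  {"x": 0,"y": 0,"z": -27,"wx": 0,"wy": 0,"wz": 0},
])

```text
clock: 56.7
position: [0.6099, 0.3227, 0.0299]
ee_rot: [0.0, -0.057, 0.998, 0.0]
wrist_force: [1.0, 0.1, 1.6]
finger_gap: -0.0
gripper_force: 0.7
```

servo_tool([
  {"x": 0,"y": 0,"z": -2,"wx": 0,"wy": 0,"wz": 0},
  {"x": 0,"y": 0,"z": -4,"wx": 0,"wy": 0,"wz": 0},
  {"x": 0,"y": 0,"z": -6,"wx": 0,"wy": 0,"wz": 0},
  {"x": 0,"y": 0,"z": -8,"wx": 0,"wy": 0,"wz": 0},
  {"x": 0,"y": 0,"z": -8,"wx": 0,"wy": 0,"wz": 0},
])

```text
clock: 57.12
position: [0.6106, 0.3232, 0.0248]
ee_rot: [0.001, -0.057, 0.998, 0.0]
wrist_force: [-4.9, -0.5, 16.7]
finger_gap: 0.004
gripper_force: 7.7
```

servo_tool([
  {"x": 0,"y": 0,"z": -2,"wx": 0,"wy": 0,"wz": 0},
  {"x": 0,"y": 0,"z": -2,"wx": 0,"wy": 0,"wz": 0},
  {"x": 0,"y": 0,"z": -2,"wx": 0,"wy": 0,"wz": 0},
])

```text
clock: 57.37
position: [0.6113, 0.323, 0.0243]
ee_rot: [0.002, -0.057, 0.998, 0.0]
wrist_force: [-6.8, -2.8, 23.9]
finger_gap: -0.006
gripper_force: 11.0
```

servo_tool([
  {"x": 0,"y": 0,"z": 15,"wx": 0,"wy": 0,"wz": 0},
  {"x": 0,"y": 0,"z": 40,"wx": 0,"wy": 0,"wz": 0},
  {"x": -10,"y": 0,"z": 80,"wx": 0,"wy": 0,"wz": 0},
  {"x": -30,"y": 5,"z": 120,"wx": 0,"wy": 0,"wz": 0},
  {"x": -40,"y": 5,"z": 150,"wx": 0,"wy": 0,"wz": 0},
  {"x": -40,"y": 5,"z": 150,"wx": 0,"wy": 0,"wz": 0},
  {"x": -40,"y": 5,"z": 150,"wx": 0,"wy": 0,"wz": 0},
  {"x": -40,"y": 5,"z": 150,"wx": 0,"wy": 0,"wz": 0},
])

```text
clock: 58.03
position: [0.5692, 0.3274, 0.1696]
ee_rot: [-0.0, -0.057, 0.998, -0.0]
wrist_force: [0.1, 0.5, -0.5]
finger_gap: -0.001
gripper_force: 0.0
```

```bash
python3 lv.py; python3 - <<'E'
import cv2
a=cv2.imread("pics/lv.png"); cv2.imwrite("pics/lvc.png",cv2.resize(a[140:290,200:400],(800,600),interpolation=cv2.INTER_CUBIC))
E
```

```text
[0.5692 0.3274 0.1696] 58.0333
keeper_pin 0.93 [275. 268.] [0.642  0.2924 0.075 ]
lever_end 0.64 [306. 219.] [0.5981 0.316  0.05  ]
tray_front 0.96 [245. 251.] [0.6681 0.2443 0.    ]
post_top 0.7 [359. 275.] [0.6444 0.3753 0.068 ]
lever pts (riser mm): n 507
67 24 top z 25.0 x -51.0
73 60 top z 26.0 x -52.0
79 47 top z 26.0 x -51.0
85 41 top z 28.0 x -51.0
91 47 top z 30.0 x -51.0
97 40 top z 32.0 x -51.0
103 50 top z 34.0 x -51.0
109 47 top z 36.0 x -51.0
115 45 top z 38.0 x -50.0
121 89 top z 44.0 x -50.0
127 17 top z 45.0 x -51.0
post 260 [0.64   0.3747 0.0683]
pin 140 [0.6421 0.2938 0.0753]
```

View pics/lvc.png

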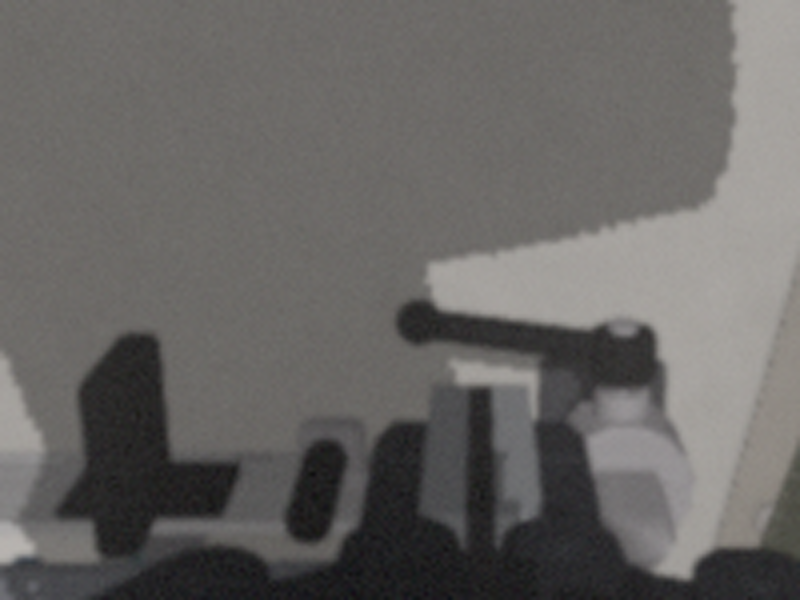

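The lever slopes about 0.32 rad below level (ball at (418,322)), the keeper measures about 0, and the tray is home. The arm touches nothing, so I'm handing in.

```bash
python3 -c "
from plant import bot
print(bot.hand_in())"
```

```text
the job is handed in; nothing more can be done
None
```

The job is handed in: all four cartons lie flat in the tray, the tape measure stands on the table, the tray is hard against the bay's rear wall, the keeper is within about 0.03 rad of 0 and the lever is on its stop. The hand-in gave no verdict, and my last closer look put the tray's front about 3.5 mm (±1.5) ahead of flush, against the 5 mm limit.

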